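Gauge the depth of the sensor well in a vial-heating block

TASK

Find out how deep the narrow sensor well in the aluminium heating block is: take the depth gauge from its stand, lower the rod into the well and gently push it down until the rod bottoms, so that the collar, held back by the block's top face, slides up the rod to mark the depth. Then hang the gauge back in its stand, rod down and resting on its collar, with the mark kept where the well put it. Leave the vials and the other small things where they are.

Things in the scene. Friction and masses are not known exactly. Their poses are not given: they have to be found in the camera images.
- gauge: depth gauge, about 110 g: a bright steel rod 10 mm in diameter with a slightly chamfered tip, 112 mm long, and above it a ribbed cylindrical steel head 24 mm in diameter and 35 mm tall (147 mm overall). A black collar sits on the rod. The origin is the tip of the rod, on its axis; z points along the rod to the head. At the start it hangs upright in the stand, resting on its collar, the tip 20 mm below the stand's top face
- gauge_head (a point): middle of the gauge's head, on the axis, 129.5 mm above the tip: the place to grip (24 mm wide)
- collar (a joint): the mark: distance in m from the tip of the rod up to the underside of the collar, 0.020 at the start, up to 0.095. The collar is a black disc 34 mm in diameter and 12 mm thick, a stiff sliding fit on the rod: it stays where it is until it is pushed along the rod with more than about 4 N
- block: solid aluminium heating block, fixed, 100 mm (x) by 80 mm (y) by 75 mm tall, origin at the centre of its underside, z up. In its top face are two wide wells (23.5 mm in diameter, side by side) near the +x end, with vials that stand 17 mm out of it, and one narrow sensor well near the -x end
- well_mouth (a point): centre of the sensor well's mouth in the block's top face (75 mm above the table): 12.5 mm in diameter with a 2 mm chamfer, straight down. It is blind; its depth is unknown, between 35 and 58 mm. Its floor is a firm rubber pad that gives about 0.5 mm under 10 N and must not be loaded with more than 25 N
- stand_mouth (a point): centre of the mouth of the bore in the top face of the gauge's stand (75 mm above the table): 13.5 mm in diameter with a 2 mm chamfer, straight down, 65 mm deep. The stand is a fixed white plastic pillar 50 mm square on a 90 mm square foot
- collar_face (a point): centre of the collar's underside, on the rod's axis; it moves along the rod with the collar
- vial_a: bystander: amber vial with black cap, 21 mm in diameter, 62 mm tall, standing 45 mm deep in a wide well of the block; origin at the centre of its base
- vial_b: bystander: the same kind of vial in the other wide well
- vial_c: bystander: amber vial, 21 mm in diameter, 50 mm tall, standing on the table between block and stand; origin at the centre of its base
- vial_d: bystander: clear vial, 21 mm in diameter, 62 mm tall, standing on the table farther out; origin at the centre of its base
- driver: bystander: screwdriver with a grey handle, 160 mm long, lying on the table
- dish: bystander: closed glass dish, 90 mm in diameter, 12 mm tall, origin at the centre of its base
- tweezers: bystander: steel tweezers, 125 mm long, 7 mm high, lying on the table
Things that resemble listed ones, but are neither listed nor needed, are in the scene too. Leave any blue or red look-alike of the part that bears stand_mouth alone.

How it is judged:
By the outcome, as a careful person would: the job done as asked, in the order asked, and still so for the second after the job is handed in, with the robot touching nothing.
It also fails if it takes over 56 s, if anything falls off the work surface, if the arm or the gripper's body presses on something with over 40 N, if the wrist force passes 120 N, or if a joint passes its speed limit or range.

ROBOT

A 6-joint arm with a two-finger parallel gripper is mounted at the origin on the work surface. World frame = base frame: x ahead of the robot, y to its left, z up, the work surface at z = 0. Lengths are in m, angles in degrees, forces in N, time in s.
With the tool pointing down it reaches from about 0.4 to 0.825 m from the base axis. Payload 7 kg.
Tool frame: the origin (TCP) lies between the finger pads; the fingertips stand 11 mm ahead of it and the grasp point (between the pads) lies 8 mm behind it (r.tcp_to_tips is the distance from the TCP to the fingertips, in m); x points along the fingers, y is the direction in which the jaws open and shut, and the axes are right-handed (so a half turn about x gives the same grasp; the last joint's range is limited). The gripper opens to 88 mm and grips with 3 to 60 N. Pads are 19 mm wide; open, the fingers measure 130 mm over their backs; the gripper's body (78 mm by 193 mm) begins 47 mm behind the grasp point.
Start: joints at [85.262, 20.546, 0.682, 0, -70.136, -16.507], TCP at [0.245, 0.629, 0.238] pointing down, gripper open.
Joint ranges: [-176.03, 176.03], [-82.01, 121.73], [-58.28, 71.71], [-173.87, 95.51], [-174.79, -0.11], [-173.66, 173.66]. Speed limits (degrees/s): [136.94, 136.94, 172.46, 180, 180, 180].

INTERFACE

Orientations are given as [roll, pitch, yaw] about the fixed x, y, z axes, in that order (R = Rz(yaw) Ry(pitch) Rx(roll)).
In Python, from plant import r gives the robot as it stands.
- The arm moves only by the tool arm_command, never from a script. Its argument "plan" is a list of rows, each an object of numbers: "dx", "dy", "dz": the shift along the tool's x, y, z each as a share of 0.02 m, from -1 to 1; "wx", "wy", "wz": the turn, a rotation vector about the tool's x, y, z each as a share of 0.08 rad, from -1 to 1. In form: [{"dx": .., "dy": .., "dz": .., "wx": .., "wy": .., "wz": ..}, ...]. A call has 1 to 20 rows; each row shifts and turns the pose as measured when the row begins, along the tool's axes as they then stand; what a row does not reach is not made up. A row lasts 1/12 s, in which the tool goes at most 41.7 mm and 7.16 degrees, less where a joint would pass 70% of its speed; a pose out of reach is approached as far as the arm can. A call with a number of a shift or a turn outside -1 to 1 is refused whole. A call with a gripper value outside its range is refused whole. "fingers" is the closure, from -1 (fully open) to 1 (shut), so that 0 is half open, set as the call begins (left out, the last holds). The fingers move at their own pace and stop on an object; "force" is the grip in N (left out, the last holds). Time passes only in rows, so rows that do not move let the fingers close. It gives the time, the measured TCP pose, the force and the opening at its end, in the units of the state.
- r.get_state(): the state, without advancing time (a new reading comes with each control period).
- r.capture(name): name is "scene" or "side" or "wrist"; returns (picture, depth): 384x512x3 uint8, red, green, blue; 384x512 float32, m along the optical axis (not along the pixel's ray), 0 where there is no reading.
- r.camera_model(name): a dict with "vertical_fov" (degrees; the focal length in pixels is half the picture's height over the tangent of half this angle, whatever the lens; pixels are square), "cx", "cy" (the principal point, pixels), "R" (3x3) and "t" (3): a world point X has camera coordinates R X + t. Camera axes: x right, y down, z forward; pixel columns grow to the right and rows downward; lengths in m; the calibration is good to about 2 mm. A picture is of the moment at which its call begins: read the wrist's pose just before it. camera_model takes no time and is no camera call; for the wrist camera it gives the pose at the moment of the call.
- r.close_job(): hands the job in, once; it reports no verdict.
Trained networks look in the newest picture that a camera, given by its name, has taken for a name from the list of things; names that differ only in an ending like _2 or _b are one class to them, and where a whole thing is asked for, a point or a joint stands for the part that bears it (a point fixed in the world has none). Each returns a list of dicts, best first, with "score" (0 to 1); they miss things now and then, are a little off and sometimes report something else, mostly with a low value. They report only what shows in the picture. A call takes as long as a camera call. They do not tell look-alikes from the thing itself.
- r.cut_out(camera, query): "mask" (384x512 bool, what is visible of it) and "bbox" ([left, top, width, height] in pixels, round what is visible of it).
- r.spot_point(camera, query): "centre" ([column, row] in pixels: a listed point, or the origin of a listed thing).
The state is a dict: "time_s": time; "joints": joint angles; "qd": joint speeds; "joint_torque": joint torques, N m; "tcp_pos": TCP position; "eef_rot": TCP orientation; "contact_force": force on the tool from outside, world axes, zero at the start; "moment": the same for the moment, N m; "gripper_width": finger opening in m.
Only numpy, scipy, OpenCV 4.12 (cv2) and the standard library are available. Lean on these libraries where they do the work, as an engineer would, in place of code of your own. Each camera call takes 0.05 s, during which the arm holds its last target.

## Working session

There is one attempt and no reset: what is moved stays moved. The work goes in short steps, Python scripts to look and compute and a tool call to move; the robot and the scene stay as the last step left them, time stands still between calls to the robot, and variables do not carry over. Pictures are saved under pics/ and viewed, and the job is handed in when it is done.

Besides the shell and the picture viewer there is one more tool, called after "Call:" as a command line: name --argument value ..., lists and objects as JSON in quotes. arm_command: Moves the arm, as the interface text tells. Shift numbers are shares of 0.02 m and turn numbers shares of 0.08 rad, none past 1 either way. Its arguments: {"type":"object","properties":{"plan":{"type":"array","items":{"type":"object","properties":{"dx":{"type":"number"},"dy":{"type":"number"},"dz":{"type":"number"},"wx":{"type":"number"},"wy":{"type":"number"},"wz":{"type":"number"}}}},"fingers":{"type":"number"},"force":{"type":"number"}},"required":["plan"]}

```bash
ls; mkdir -p pics
cat > h.py <<'E'
import numpy as np, cv2
from plant import r
def cap(n,f):
    m=r.camera_model(n); p,d=r.capture(n)
    cv2.imwrite(f'pics/{f}.png',cv2.cvtColor(p,cv2.COLOR_RGB2BGR)); np.savez(f'pics/{f}.npz',p=p,d=d,R=m['R'],t=m['t'],f=192/np.tan(np.radians(m['vertical_fov']/2)),cx=m['cx'],cy=m['cy'])
    return p,d,m
def load(f): return np.load(f'pics/{f}.npz')
def ray(z,u,v):
    R=z['R'];t=z['t'];C=-R.T@t;d=R.T@np.array([(u-z['cx'])/z['f'],(v-z['cy'])/z['f'],1]);return C,d
def atz(z,u,v,h):
    C,d=ray(z,u,v);return C+d*(h-C[2])/d[2]
def atd(z,u,v):
    C,d=ray(z,u,v);return C+d*z['d'][int(round(v)),int(round(u))]
def crop(f,x,y,w,h,s,o):
    im=cv2.imread(f'pics/{f}.png')[y:y+h,x:x+w];cv2.imwrite(f'pics/{o}.png',cv2.resize(im,None,fx=s,fy=s,interpolation=cv2.INTER_CUBIC))
E
python3 - <<'E'
from h import *
print(r.get_state())
for n in ['scene','side','wrist']:
    cap(n,n+'0'); m=r.camera_model(n); print(n,m)
    for q in ['gauge_head','well_mouth','stand_mouth','collar_face']:
        print(q,[(np.round(x['centre'],1),round(x['score'],2)) for x in r.spot_point(n,q)])
E
```

```text
pics
{'time_s': 0.0, 'joints': array([ 8.52628692e+01,  2.05901795e+01,  6.32578075e-01, -1.86857742e-02,
       -7.01359036e+01, -1.65050404e+01]), 'qd': array([ 0.15331233, -0.07048813,  0.01732051,  0.02739696, -0.08317106,
        0.04363986]), 'joint_torque': array([-1.44530886e-04, -5.82714021e+01,  2.93043727e+01,  6.99717969e+00,
        6.93194437e-03, -1.75071955e-04]), 'tcp_pos': array([0.24444074, 0.62867029, 0.23663228]), 'eef_rot': array([  95.86689543,   89.90485876, -105.38163938]), 'contact_force': array([ 0.64055109, -0.54874596,  0.44159198]), 'moment': array([0.02546412, 0.00195505, 0.05353497]), 'gripper_width': 0.08775897003732498}
scene {'vertical_fov': 55.110959519444776, 'cx': 258.82053751901515, 'cy': 192.1045415938296, 'R': array([[-0.868595  ,  0.49552091,  0.00132216],
       [ 0.28192135,  0.49636866, -0.82105938],
       [-0.40750837, -0.71279533, -0.57084126]]), 't': array([ 0.4550097 , -0.00876636,  1.12324203])}
gauge_head [(array([247.4, 133.2]), 0.64), (array([301.6, 290.5]), 0.57)]
well_mouth [(array([323.1, 270.2]), 0.75)]
stand_mouth [(array([23
[... 347 characters left out ...]
73621, -0.58336402]]), 't': array([0.48828388, 0.16276204, 1.18380331])}
gauge_head [(array([293. , 131.4]), 0.52)]
well_mouth [(array([256.5, 254.9]), 0.64)]
stand_mouth [(array([292. , 163.1]), 0.67), (array([338.9, 175.4]), 0.67), (array([304.1, 140.3]), 0.65)]
collar_face [(array([291.7, 160.3]), 0.5)]
wrist {'vertical_fov': 63.201306815912936, 'cx': 247.81568497312878, 'cy': 181.59998678457563, 'R': array([[-3.63220147e-01, -9.31703131e-01,  6.33331719e-04],
       [-8.86078457e-01,  3.45643531e-01,  3.08861647e-01],
       [-2.87986270e-01,  1.11623591e-01, -9.51106767e-01]]), 't': array([ 0.6760926 , -0.04078839,  0.39199677])}
gauge_head []
well_mouth []
stand_mouth []
collar_face []
```

View pics/scene0.png

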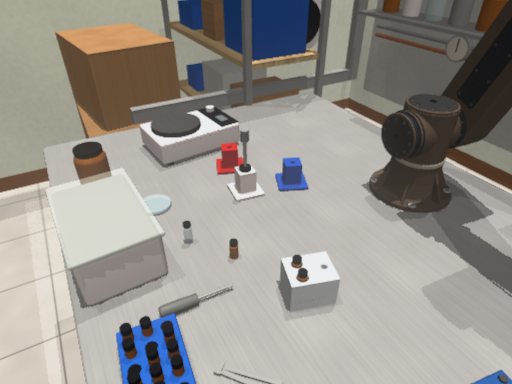

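View pics/side0.png

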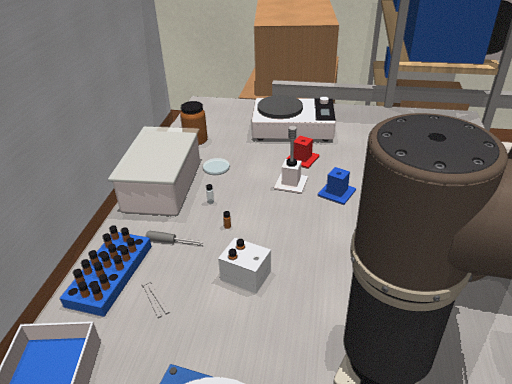

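View pics/wrist0.png

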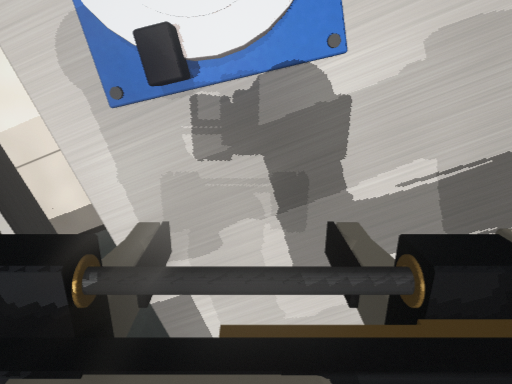

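Run:
```python
from h import *
crop('scene0',200,110,130,100,6,'c1'); crop('side0',250,110,120,100,6,'c2')
crop('scene0',260,230,100,90,6,'c3'); crop('side0',200,220,100,80,6,'c4')
S=load('scene0');D=load('side0')
def tri(a,b):
    C1,d1=ray(S,*a);C2,d2=ray(D,*b)
    A=np.stack([d1,-d2],1);s=np.linalg.lstsq(A,C2-C1,rcond=None)[0]
    p,q=C1+d1*s[0],C2+d2*s[1];return (p+q)/2,np.linalg.norm(p-q)
print('head',tri((247.4,133.2),(293,131.4)))
print('well',atz(S,323.1,270.2,.075),atz(D,256.5,254.9,.075),tri((323.1,270.2),(256.5,254.9)))
print('stand',atz(S,244.9,169.2,.075),atz(D,292,163.1,.075))
```

```text
head (array([ 0.43094828, -0.22564775,  0.19490206]), np.float64(0.0006819752812062114))
well [0.48103799 0.1890465  0.075     ] [0.47258025 0.17182997 0.075     ] (array([0.47402231, 0.17851408, 0.07189582]), np.float64(0.014286355331131062))
stand [ 0.4340905  -0.23955023  0.075     ] [ 0.43303124 -0.24056582  0.075     ]
```

```bash
python3 -c "
import cv2,numpy as np
a=[cv2.resize(cv2.imread(f'pics/c{i}.png'),(400,300)) for i in (1,2,3,4)]
cv2.imwrite('pics/cc.png',np.vstack([np.hstack(a[:2]),np.hstack(a[2:])]))"
```

```text
(no output)
```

View pics/cc.png

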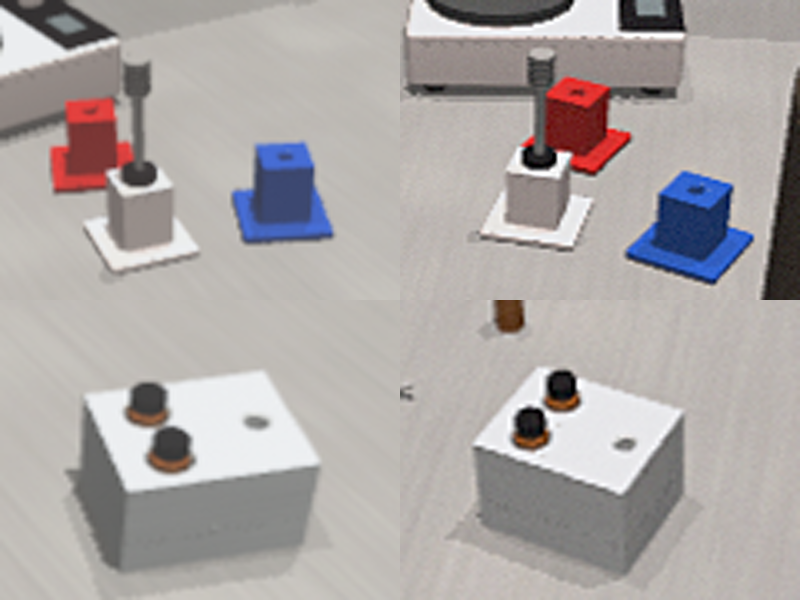

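```bash
cat >> h.py <<'E'
from scipy.spatial.transform import Rotation as Ro
def TR(s=None):
    s=s or r.get_state();return Ro.from_euler('xyz',s['eef_rot'],degrees=True).as_matrix()
def go(*pts):
    s=r.get_state();R=TR(s);p=s['tcp_pos']
    for q in pts:
        q=np.array(q);print('tool units',np.round(R.T@(q-p)/.02,2));p=q
    down=np.array([0,0,-1.]);print('tilt rv (tool, units)',np.round(R.T@np.cross(R[:,0],down)/.08,3),'tool x',np.round(R[:,0],4))
def st():
    s=r.get_state();print(round(s['time_s'],2),'tcp',np.round(s['tcp_pos'],4),'F',np.round(s['contact_force'],1),'w',round(s['gripper_width'],4),'j',np.round(s['joints'],1),'tilt',np.round(TR(s)[:,0],4))
E
python3 - <<'E'
from h import *
print(TR()); go((.5,.4,.3),(.56,.1,.3),(.44,-.235,.3))
R=load('wrist0')['R'];t=load('wrist0')['t'];print('cam in tool',TR().T@(-R.T@t-r.get_state()['tcp_pos']), TR().T@R.T)
S=load('scene0');D=load('side0')
print('well',atz(S,324.25,266.6,.075),atz(D,256.2,258.1,.075))
E
```

```text
[[ 1.71842604e-05 -3.62325471e-01 -9.32051636e-01]
 [ 9.06750029e-05 -9.32051632e-01  3.62325471e-01]
 [-9.99999996e-01 -9.07400801e-05  1.68372452e-05]]
tool units [ -3.12   6.05 -16.05]
tool units [-0.   12.89 -8.23]
tool units [-0.   17.79 -0.48]
tilt rv (tool, units) [-0.     0.     0.001] tool x [ 0.e+00  1.e-04 -1.e+00]
cam in tool [-0.14734461 -0.00127923 -0.08291025] [[-7.73962346e-04 -3.08837273e-01  9.51114578e-01]
 [ 9.99999238e-01 -1.15419531e-03  4.38962071e-04]
 [ 9.62204133e-04  9.51114192e-01  3.08837931e-01]]
well [0.47280683 0.18228065 0.075     ] [0.47143897 0.18246209 0.075     ]
```

Call:
arm_command --plan '[{"dx": -0.2, "dy": 0.38, "dz": -1}, {"dx": -0.2, "dy": 0.38, "dz": -1}, {"dx": -0.2, "dy": 0.38, "dz": -1}, {"dx": -0.2, "dy": 0.38, "dz": -1}, {"dx": -0.2, "dy": 0.38, "dz": -1}, {"dx": -0.2, "dy": 0.38, "dz": -1}, {"dx": -0.2, "dy": 0.38, "dz": -1}, {"dx": -0.2, "dy": 0.38, "dz": -1}, {"dx": -0.2, "dy": 0.38, "dz": -1}, {"dx": -0.2, "dy": 0.38, "dz": -1}, {"dx": -0.2, "dy": 0.38, "dz": -1}, {"dx": -0.2, "dy": 0.38, "dz": -1}, {"dx": -0.2, "dy": 0.38, "dz": -1}, {"dx": -0.2, "dy": 0.38, "dz": -1}, {"dx": -0.2, "dy": 0.38, "dz": -1}, {"dx": -0.2, "dy": 0.38, "dz": -1}]' --fingers -1 --force 45

```text
schema error: expected keys dx, dy, dz, wx, wy, wz
```

Run:
```python
from h import *
st();go((.52,.2,.3),(.53,0.05,.3),(.44,-.235,.3))
```

```text
0.75 tcp [0.2446 0.6291 0.2376] F [ 0.1 -0.8 -0.3] w 0.0874 j [ 85.3  20.5   0.7   0.  -70.1 -16.5] tilt [ 0.e+00  1.e-04 -1.e+00]
tool units [ -3.12  15.01 -20.61]
tool units [-0.    6.81 -3.18]
tool units [-0.   14.91 -0.97]
tilt rv (tool, units) [-0.     0.     0.001] tool x [ 0.e+00  1.e-04 -1.e+00]
```

Call:
arm_command --plan '[{"dx": -0.15, "dy": 0.7, "dz": -1, "wx": 0, "wy": 0, "wz": 0}, {"dx": -0.15, "dy": 0.7, "dz": -1, "wx": 0, "wy": 0, "wz": 0}, {"dx": -0.15, "dy": 0.7, "dz": -1, "wx": 0, "wy": 0, "wz": 0}, {"dx": -0.15, "dy": 0.7, "dz": -1, "wx": 0, "wy": 0, "wz": 0}, {"dx": -0.15, "dy": 0.7, "dz": -1, "wx": 0, "wy": 0, "wz": 0}, {"dx": -0.15, "dy": 0.7, "dz": -1, "wx": 0, "wy": 0, "wz": 0}, {"dx": -0.15, "dy": 0.7, "dz": -1, "wx": 0, "wy": 0, "wz": 0}, {"dx": -0.15, "dy": 0.7, "dz": -1, "wx": 0, "wy": 0, "wz": 0}, {"dx": -0.15, "dy": 0.7, "dz": -1, "wx": 0, "wy": 0, "wz": 0}, {"dx": -0.15, "dy": 0.7, "dz": -1, "wx": 0, "wy": 0, "wz": 0}, {"dx": -0.15, "dy": 0.7, "dz": -1, "wx": 0, "wy": 0, "wz": 0}, {"dx": -0.15, "dy": 0.7, "dz": -1, "wx": 0, "wy": 0, "wz": 0}, {"dx": -0.15, "dy": 0.7, "dz": -1, "wx": 0, "wy": 0, "wz": 0}, {"dx": -0.15, "dy": 0.7, "dz": -1, "wx": 0, "wy": 0, "wz": 0}, {"dx": -0.15, "dy": 0.7, "dz": -1, "wx": 0, "wy": 0, "wz": 0}, {"dx": -0.15, "dy": 0.7, "dz": -1, "wx": 0, "wy": 0, "wz": 0}, {"dx": -0.15, "dy": 0.7, "dz": -1, "wx": 0, "wy": 0, "wz": 0}, {"dx": -0.15, "dy": 0.7, "dz": -1, "wx": 0, "wy": 0, "wz": 0}, {"dx": -0.15, "dy": 0.7, "dz": -1, "wx": 0, "wy": 0, "wz": 0}, {"dx": -0.15, "dy": 0.7, "dz": -1, "wx": 0, "wy": 0, "wz": 0}]' --fingers -1 --force 45

```text
time_s: 2.42
tcp_pos: [0.525, 0.2077, 0.3015]
eef_rot: [-114.9, 89.7, 44.3]
contact_force: [-0.1, -0.2, 0.0]
gripper_width: 0.0874
```

Run:
```python
from h import *
st();cap('wrist','w1');go((.472,.182,.3),(.53,0.05,.3),(.44,-.235,.3))
```

```text
2.42 tcp [0.525  0.2077 0.3015] F [-0.1 -0.2  0. ] w 0.0874 j [ 41.4   8.   -7.8  -0.  -74.   27.8] tilt [ 0.0033  0.0032 -1.    ]
tool units [0.1  2.05 2.15]
tool units [-0.    5.13 -5.06]
tool units [-0.05 14.92 -0.87]
tilt rv (tool, units) [ 0.    -0.04   0.046] tool x [ 0.0043  0.0023 -1.    ]
```

View pics/w1.png

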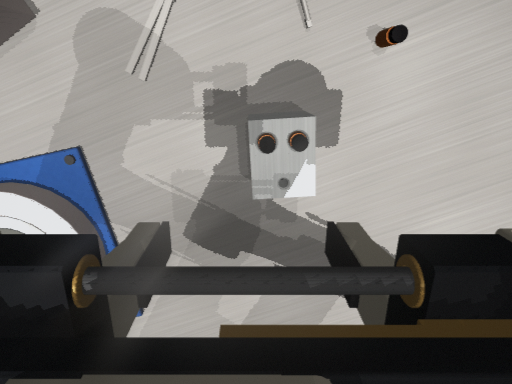

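Run:
```python
from h import *
W=load('w1');crop('w1',240,105,90,105,6,'w1c')
print(atz(W,284,183,.075))
```

```text
[0.47225932 0.18114964 0.075     ]
```

View pics/w1c.png

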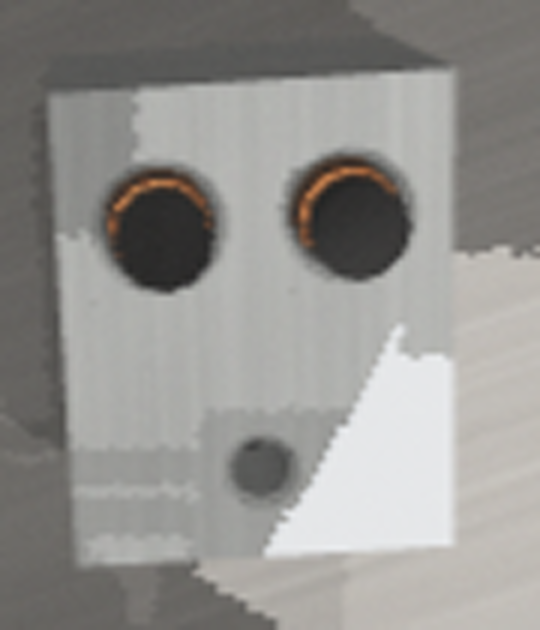

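Call:
arm_command --plan '[{"dx": 0, "dy": 1, "dz": -0.2, "wx": 0, "wy": 0, "wz": 0}, {"dx": 0, "dy": 1, "dz": -0.2, "wx": 0, "wy": 0, "wz": 0}, {"dx": 0, "dy": 1, "dz": -0.2, "wx": 0, "wy": 0, "wz": 0}, {"dx": 0, "dy": 1, "dz": -0.2, "wx": 0, "wy": 0, "wz": 0}, {"dx": 0, "dy": 1, "dz": -0.2, "wx": 0, "wy": 0, "wz": 0}, {"dx": 0, "dy": 1, "dz": -0.2, "wx": 0, "wy": 0, "wz": 0}, {"dx": 0, "dy": 1, "dz": -0.2, "wx": 0, "wy": 0, "wz": 0}, {"dx": 0, "dy": 1, "dz": -0.2, "wx": 0, "wy": 0, "wz": 0}, {"dx": 0, "dy": 1, "dz": -0.2, "wx": 0, "wy": 0, "wz": 0}, {"dx": 0, "dy": 1, "dz": -0.2, "wx": 0, "wy": 0, "wz": 0}, {"dx": 0, "dy": 1, "dz": -0.2, "wx": 0, "wy": 0, "wz": 0}, {"dx": 0, "dy": 1, "dz": -0.2, "wx": 0, "wy": 0, "wz": 0}, {"dx": 0, "dy": 1, "dz": -0.2, "wx": 0, "wy": 0, "wz": 0}, {"dx": 0, "dy": 1, "dz": -0.2, "wx": 0, "wy": 0, "wz": 0}, {"dx": 0, "dy": 1, "dz": -0.2, "wx": 0, "wy": 0, "wz": 0}, {"dx": 0, "dy": 1, "dz": -0.2, "wx": 0, "wy": 0, "wz": 0}, {"dx": 0, "dy": 1, "dz": -0.2, "wx": 0, "wy": 0, "wz": 0}, {"dx": 0, "dy": 1, "dz": -0.2, "wx": 0, "wy": 0, "wz": 0}]'

```text
time_s: 3.97
tcp_pos: [0.4623, -0.173, 0.3036]
eef_rot: [-139.9, 89.3, 19.2]
contact_force: [1.1, 0.3, -0.2]
gripper_width: 0.0876
```

Run:
```python
from h import *
st();cap('wrist','w2');go((.432,-.24,.3))
```

```text
3.97 tcp [ 0.4623 -0.173   0.3036] F [ 1.1  0.3 -0.2] w 0.0876 j [  2.2   0.6 -15.6  -0.2 -73.1  67. ] tilt [ 0.0121  0.0042 -0.9999]
tool units [0.15 3.56 0.23]
tilt rv (tool, units) [ 0.    -0.118  0.09 ] tool x [ 0.0114  0.0034 -0.9999]
```

View pics/w2.png

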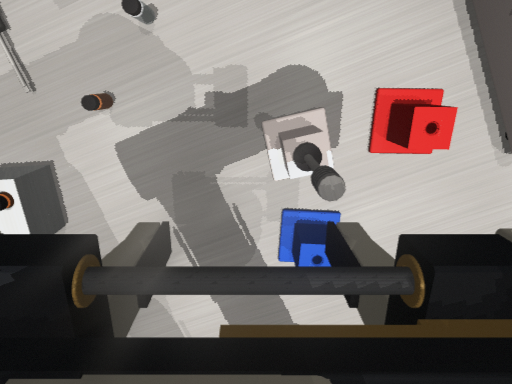

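Run:
```python
from h import *
W=load('w2');crop('w2',255,95,100,115,6,'w2c')
print(atz(W,329,184,.202),atz(W,307,156,.087))
```

```text
[ 0.4396927  -0.23509514  0.202     ] [ 0.43727541 -0.23585569  0.087     ]
```

View pics/w2c.png

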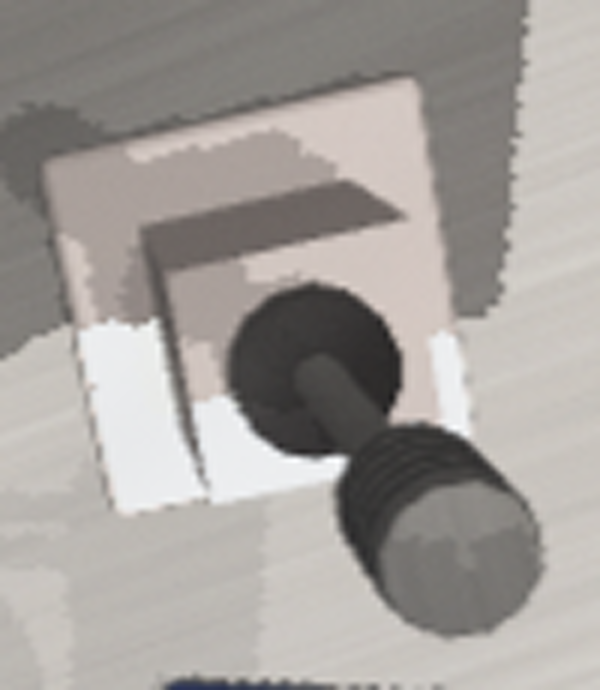

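Run:
```python
from h import *
W=load('w2')
print(atz(W,332.2,188,.202),atz(W,307.7,155,.087)); go((.4375,-.237,.255))
```

```text
[ 0.43533237 -0.23660422  0.202     ] [ 0.43814126 -0.23700437  0.087     ]
tool units [2.4  3.34 0.05]
tilt rv (tool, units) [ 0.    -0.118  0.09 ] tool x [ 0.0114  0.0034 -0.9999]
```

Call:
arm_command --plan '[{"dx": 0, "dy": 1, "dz": 0, "wx": 0, "wy": -0.12, "wz": 0.09}, {"dx": 0.8, "dy": 1, "dz": 0, "wx": 0, "wy": 0, "wz": 0}, {"dx": 0.8, "dy": 1, "dz": 0, "wx": 0, "wy": 0, "wz": 0}, {"dx": 0.8, "dy": 0.34, "dz": 0, "wx": 0, "wy": 0, "wz": 0}, {"dx": 0, "dy": 0, "dz": 0, "wx": 0, "wy": 0, "wz": 0}]'

```text
time_s: 4.43
tcp_pos: [0.437, -0.2419, 0.2557]
eef_rot: [-166.4, 89.8, -7.4]
contact_force: [-0.5, 0.1, -0.8]
gripper_width: 0.0875
```

Run:
```python
from h import *
st();cap('wrist','w3');cap('scene','s3');cap('side','d3');st();go((.436,-.237,.1925))
```

```text
4.43 tcp [ 0.437  -0.2419  0.2557] F [-0.5  0.1 -0.8] w 0.0875 j [ -6.4   3.  -19.5   0.  -67.3  75.3] tilt [ 4.2e-03 -5.0e-04 -1.0e+00]
4.58 tcp [ 0.4394 -0.2414  0.2593] F [0.4 0.4 1.4] w 0.0876 j [ -6.2   2.8 -19.2   0.1 -67.5  75.3] tilt [ 0.009  -0.0025 -1.    ]
tool units [ 3.34 -0.14  0.27]
tilt rv (tool, units) [-0.    -0.116  0.011] tool x [ 0.009  -0.0025 -1.    ]
```

View pics/w3.png

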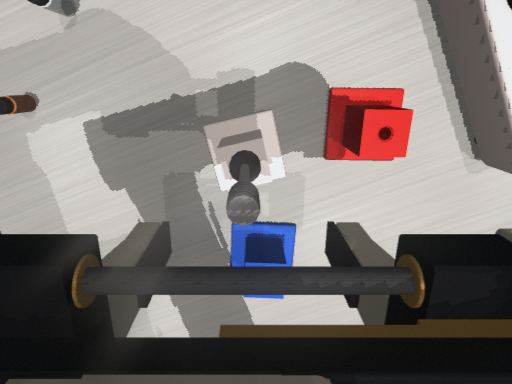

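Run:
```python
from h import *
st()
crop('w3',195,105,100,125,6,'w3c')
```

```text
4.58 tcp [ 0.4394 -0.2414  0.2593] F [0.4 0.4 1.4] w 0.0876 j [ -6.2   2.8 -19.2   0.1 -67.5  75.3] tilt [ 0.009  -0.0025 -1.    ]
```

View pics/w3c.png

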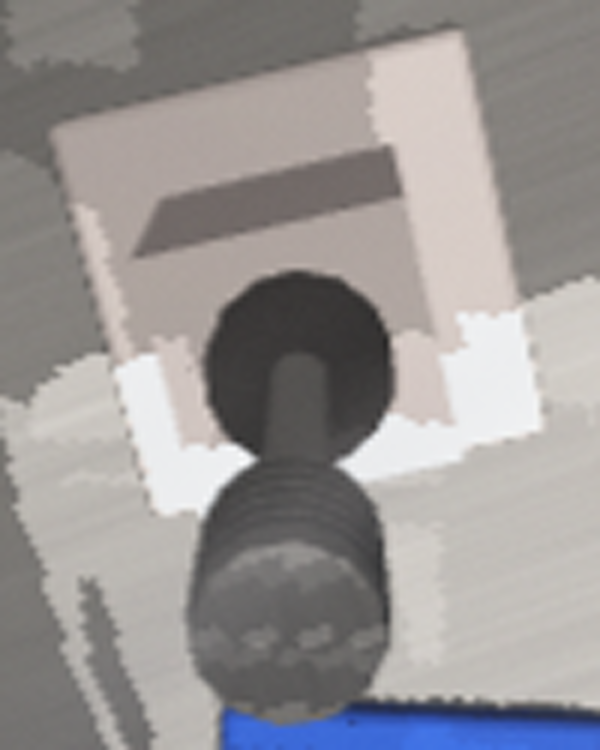

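Run:
```python
from h import *
W=load('w3');a=atz(W,243,210.3,.202);b=atz(W,244.8,165.3,.087);print(a,b)
# relative to TCP implied by camera model
c=np.array([-0.1473,-.0013,-.0829]);C=-W['R'].T@W['t']
M=np.array([[-7.74e-4,-.30884,.95111],[1,-.00115,.0004],[.00096,.95111,.30884]])
Rt=(M@W['R']).T; tcp=C-Rt@c; print('tcp from cam',tcp, 'offset tool units',Rt.T@(a-tcp)/.02)
for k in range(1):
  S=load('s3');D=load('d3')
crop('s3',215,110,70,70,6,'s3c');crop('d3',260,105,70,70,6,'d3c')
import cv2
cv2.imwrite('pics/sd3.png',np.hstack([cv2.imread('pics/s3c.png')[:,:400],cv2.imread('pics/d3c.png')[:,:400]]))
```

```text
[ 0.43563587 -0.23638955  0.202     ] [ 0.43758067 -0.2373087   0.087     ]
tcp from cam [ 0.43699655 -0.24189867  0.25580572] offset tool units [ 2.68986105 -0.22961619  0.17339114]
```

View pics/sd3.png

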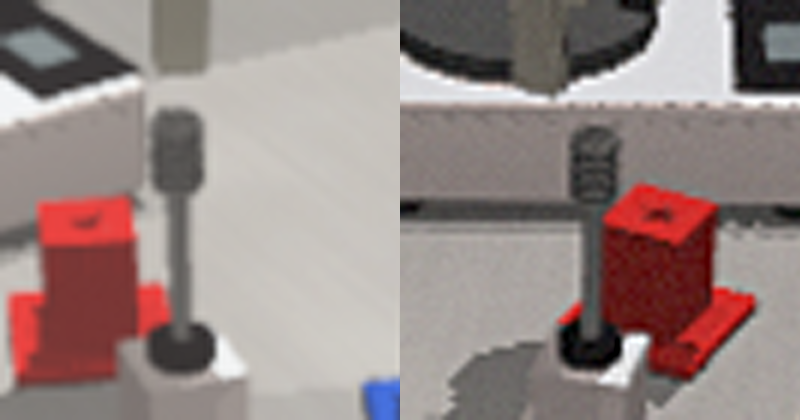

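Call:
arm_command --plan '[{"dx": 0.3, "dy": -0.2, "dz": 0.15, "wx": 0, "wy": -0.11, "wz": 0}, {"dx": 0.8, "dy": 0, "dz": 0, "wx": 0, "wy": 0, "wz": 0}, {"dx": 0.2, "dy": 0, "dz": 0, "wx": 0, "wy": 0, "wz": 0}]'

```text
time_s: 4.83
tcp_pos: [0.441, -0.2348, 0.2364]
eef_rot: [-161.8, 89.6, -2.6]
contact_force: [-0.9, 1.3, -0.5]
gripper_width: 0.0876
```

Run:
```python
from h import *
st();go((.436,-.2367,.1765))
```

```text
4.83 tcp [ 0.441  -0.2348  0.2364] F [-0.9  1.3 -0.5] w 0.0876 j [ -5.5   3.7 -21.3  -0.  -64.6  74.7] tilt [ 7.e-03 -3.e-04 -1.e+00]
tool units [2.99 0.18 0.22]
tilt rv (tool, units) [-0.    -0.083  0.027] tool x [ 7.e-03 -3.e-04 -1.e+00]
```

Call:
arm_command --plan '[{"dx": 0.4, "dy": 0.15, "dz": 0.25, "wx": 0, "wy": -0.08, "wz": 0}, {"dx": 0.7, "dy": 0, "dz": 0.05, "wx": 0, "wy": 0, "wz": 0}, {"dx": 0.7, "dy": 0, "dz": 0.05, "wx": 0, "wy": 0, "wz": 0}, {"dx": 0.3, "dy": 0, "dz": 0, "wx": 0, "wy": 0, "wz": 0}, {"dx": 0, "dy": 0, "dz": 0, "wx": 0, "wy": 0, "wz": 0}]'

```text
time_s: 5.25
tcp_pos: [0.4342, -0.2328, 0.1943]
eef_rot: [-120.6, 89.8, 38.9]
contact_force: [-0.2, -1.1, 0.5]
gripper_width: 0.0878
```

Run:
```python
from h import *
st();go((.436,-.2367,.1765))
```

```text
5.25 tcp [ 0.4342 -0.2328  0.1943] F [-0.2 -1.1  0.5] w 0.0878 j [ -5.4   5.2 -25.4  -0.1 -59.3  74.9] tilt [ 0.0024  0.0019 -1.    ]
tool units [ 0.89  0.15 -0.15]
tilt rv (tool, units) [ 0.    -0.019  0.033] tool x [ 0.0024  0.0019 -1.    ]
```

Call:
arm_command --plan '[{"dx": 0.4, "dy": 0.15, "dz": -0.05, "wx": 0, "wy": 0, "wz": 0.02}, {"dx": 0.35, "dy": 0.05, "dz": 0, "wx": 0, "wy": 0, "wz": 0}, {"dx": 0.15, "dy": 0, "dz": 0, "wx": 0, "wy": 0, "wz": 0}, {"dx": 0, "dy": 0, "dz": 0, "wx": 0, "wy": 0, "wz": 0}]'

```text
time_s: 5.58
tcp_pos: [0.4347, -0.2372, 0.1763]
eef_rot: [-165.5, 89.8, -6.0]
contact_force: [-0.6, 0.4, 0.1]
gripper_width: 0.0875
```

Run:
```python
from h import *
st();cap('wrist','w4');st();go((.436,-.2367,.1765))
```

```text
5.58 tcp [ 0.4347 -0.2372  0.1763] F [-0.6  0.4  0.1] w 0.0875 j [ -5.8   6.4 -26.7   0.  -56.7  75.4] tilt [ 3.4e-03 -4.0e-04 -1.0e+00]
5.63 tcp [ 0.4348 -0.2373  0.1766] F [ 0.5 -0.2  0.2] w 0.0872 j [ -5.8   6.4 -26.7   0.  -56.7  75.4] tilt [ 3.7e-03 -5.0e-04 -1.0e+00]
tool units [ 0.01 -0.05 -0.04]
tilt rv (tool, units) [-0.    -0.045  0.011] tool x [ 3.7e-03 -5.0e-04 -1.0e+00]
```

View pics/w4.png

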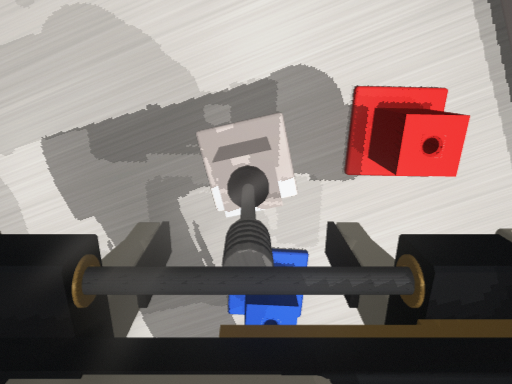

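Call:
arm_command --plan '[{"dx": 0, "dy": -0.05, "dz": -0.04, "wx": 0, "wy": -0.04, "wz": 0.01}, {"dx": 0, "dy": 0, "dz": 0, "wx": 0, "wy": 0, "wz": 0}, {"dx": 0, "dy": 0, "dz": 0, "wx": 0, "wy": 0, "wz": 0}, {"dx": 0, "dy": 0, "dz": 0, "wx": 0, "wy": 0, "wz": 0}, {"dx": 0, "dy": 0, "dz": 0, "wx": 0, "wy": 0, "wz": 0}, {"dx": 0, "dy": 0, "dz": 0, "wx": 0, "wy": 0, "wz": 0}, {"dx": 0, "dy": 0, "dz": 0, "wx": 0, "wy": 0, "wz": 0}, {"dx": 0, "dy": 0, "dz": 0, "wx": 0, "wy": 0, "wz": 0}]' --fingers 1 --force 45

```text
time_s: 6.3
tcp_pos: [0.4371, -0.2369, 0.1782]
eef_rot: [-175.7, 89.8, -16.2]
contact_force: [0.4, 0.4, -0.7]
gripper_width: 0.0401
```

Run:
```python
from h import *
st();go((.436,-.2367,.1765))
```

```text
6.3 tcp [ 0.4371 -0.2369  0.1782] F [ 0.4  0.4 -0.7] w 0.0401 j [ -5.7   6.5 -26.3   0.  -57.   75.3] tilt [ 2.5e-03 -7.0e-04 -1.0e+00]
tool units [0.08 0.01 0.05]
tilt rv (tool, units) [-0.    -0.033  0.002] tool x [ 2.5e-03 -7.0e-04 -1.0e+00]
```

Call:
arm_command --plan '[{"dx": 0.08, "dy": 0, "dz": 0.05, "wx": 0, "wy": -0.03, "wz": 0}, {"dx": 0, "dy": 0, "dz": 0, "wx": 0, "wy": 0, "wz": 0}, {"dx": 0, "dy": 0, "dz": 0, "wx": 0, "wy": 0, "wz": 0}, {"dx": 0, "dy": 0, "dz": 0, "wx": 0, "wy": 0, "wz": 0}, {"dx": 0, "dy": 0, "dz": 0, "wx": 0, "wy": 0, "wz": 0}]'

```text
time_s: 6.72
tcp_pos: [0.4361, -0.2365, 0.1765]
eef_rot: [-138.5, 90.0, 21.0]
contact_force: [-0.4, 0.5, 0.5]
gripper_width: 0.0228
```

Run:
```python
from h import *
st();cap('wrist','w5');cap('side','d5');st();go((.436,-.2367,.1765),(.436,-.2367,.28))
```

```text
6.72 tcp [ 0.4361 -0.2365  0.1765] F [-0.4  0.5  0.5] w 0.0228 j [ -5.7   6.6 -26.5  -0.  -56.9  75.3] tilt [ 3.e-04  1.e-04 -1.e+00]
6.82 tcp [ 0.436  -0.2365  0.1765] F [-0.  -0.4  0.8] w 0.0233 j [ -5.7   6.6 -26.5  -0.  -56.9  75.3] tilt [ 2.e-04  1.e-04 -1.e+00]
tool units [ 0.    0.01 -0.  ]
tool units [-5.17 -0.   -0.  ]
tilt rv (tool, units) [-0.    -0.002  0.002] tool x [ 2.e-04  1.e-04 -1.e+00]
```

View pics/w5.png

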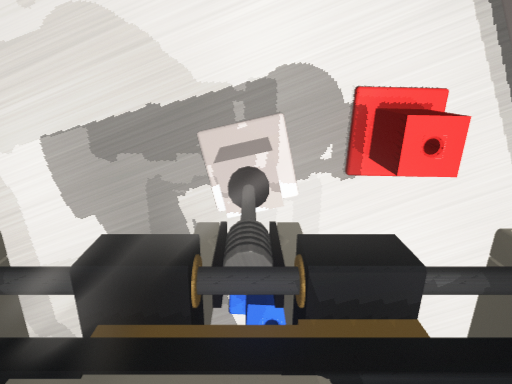

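Call:
arm_command --plan '[{"dx": -0.4, "dy": 0, "dz": 0, "wx": 0, "wy": 0, "wz": 0}, {"dx": -0.6, "dy": 0, "dz": 0, "wx": 0, "wy": 0, "wz": 0}, {"dx": -0.6, "dy": 0, "dz": 0, "wx": 0, "wy": 0, "wz": 0}, {"dx": -0.8, "dy": 0, "dz": 0, "wx": 0, "wy": 0, "wz": 0}, {"dx": -0.8, "dy": 0, "dz": 0, "wx": 0, "wy": 0, "wz": 0}, {"dx": -0.5, "dy": 0, "dz": 0, "wx": 0, "wy": 0, "wz": 0}]'

```text
time_s: 7.32
tcp_pos: [0.4334, -0.2359, 0.2521]
eef_rot: [5.0, 89.5, 164.5]
contact_force: [0.7, -0.2, -1.1]
gripper_width: 0.0234
```

Run:
```python
from h import *
st();cap('wrist','w6');go((.46,0,.26),(.472,.14,.26))
```

```text
7.32 tcp [ 0.4334 -0.2359  0.2521] F [ 0.7 -0.2 -1.1] w 0.0234 j [ -5.7   2.9 -19.9  -0.1 -67.6  75.3] tilt [-0.0077  0.0021 -1.    ]
tool units [ -0.3  -11.52   2.93]
tool units [ 0.   -6.77  1.89]
tilt rv (tool, units) [ 0.     0.064 -0.009] tool x [-0.005   0.0011 -1.    ]
```

View pics/w6.png

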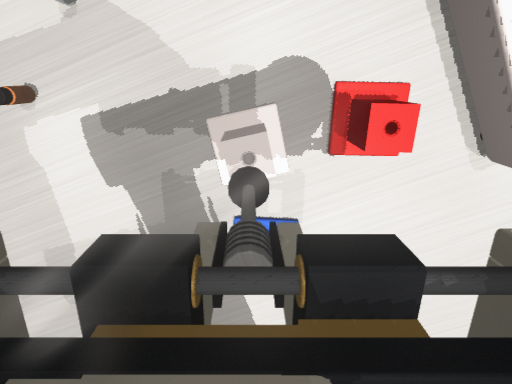

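Run:
```python
from h import *
W=load('w6');print(atz(W,249,159,.075));crop('w6',200,95,100,120,6,'w6c')
```

```text
[ 0.43476389 -0.23662362  0.075     ]
```

View pics/w6c.png

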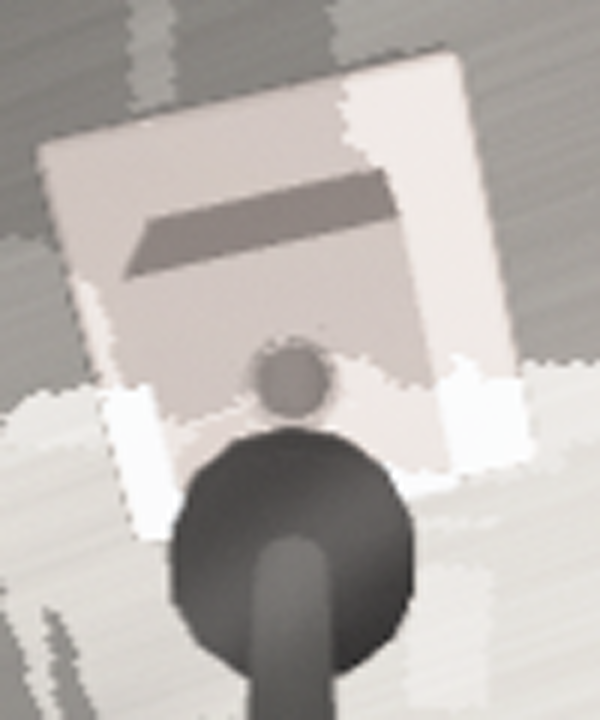

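Call:
arm_command --plan '[{"dx": -0.05, "dy": -0.8, "dz": 0.2, "wx": 0, "wy": 0.06, "wz": 0}, {"dx": 0, "dy": -1, "dz": 0.26, "wx": 0, "wy": 0, "wz": 0}, {"dx": 0, "dy": -1, "dz": 0.26, "wx": 0, "wy": 0, "wz": 0}, {"dx": 0, "dy": -1, "dz": 0.26, "wx": 0, "wy": 0, "wz": 0}, {"dx": 0, "dy": -1, "dz": 0.26, "wx": 0, "wy": 0, "wz": 0}, {"dx": 0, "dy": -1, "dz": 0.26, "wx": 0, "wy": 0, "wz": 0}, {"dx": 0, "dy": -1, "dz": 0.26, "wx": 0, "wy": 0, "wz": 0}, {"dx": 0, "dy": -1, "dz": 0.26, "wx": 0, "wy": 0, "wz": 0}, {"dx": 0, "dy": -1, "dz": 0.26, "wx": 0, "wy": 0, "wz": 0}, {"dx": 0, "dy": -1, "dz": 0.26, "wx": 0, "wy": 0, "wz": 0}, {"dx": 0, "dy": -1, "dz": 0.26, "wx": 0, "wy": 0, "wz": 0}, {"dx": 0, "dy": -1, "dz": 0.26, "wx": 0, "wy": 0, "wz": 0}, {"dx": 0, "dy": -1, "dz": 0.26, "wx": 0, "wy": 0, "wz": 0}]'

```text
time_s: 8.45
tcp_pos: [0.4597, 0.0353, 0.2548]
eef_rot: [1.6, 89.9, 160.7]
contact_force: [0.6, -0.7, -2.0]
gripper_width: 0.0233
```

Run:
```python
from h import *
st();go((.472,.181,.26))
```

```text
8.45 tcp [0.4597 0.0353 0.2548] F [ 0.6 -0.7 -2. ] w 0.0233 j [ 28.9  -0.8 -23.4  -0.1 -67.4  40.2] tilt [-1.5e-03  5.0e-04 -1.0e+00]
tool units [-0.26 -7.02  2.03]
tilt rv (tool, units) [-0.     0.019 -0.001] tool x [-1.5e-03  5.0e-04 -1.0e+00]
```

Call:
arm_command --plan '[{"dx": 0, "dy": -1, "dz": 0.28, "wx": 0, "wy": 0.02, "wz": 0}, {"dx": 0, "dy": -1, "dz": 0.28, "wx": 0, "wy": 0, "wz": 0}, {"dx": 0, "dy": -1, "dz": 0.28, "wx": 0, "wy": 0, "wz": 0}, {"dx": 0, "dy": -1, "dz": 0.28, "wx": 0, "wy": 0, "wz": 0}, {"dx": 0, "dy": -1, "dz": 0.28, "wx": 0, "wy": 0, "wz": 0}, {"dx": 0, "dy": -1, "dz": 0.28, "wx": 0, "wy": 0, "wz": 0}, {"dx": 0, "dy": -0.6, "dz": 0.2, "wx": 0, "wy": 0, "wz": 0}, {"dx": 0, "dy": 0, "dz": 0, "wx": 0, "wy": 0, "wz": 0}]'

```text
time_s: 9.12
tcp_pos: [0.4696, 0.1816, 0.2532]
eef_rot: [29.6, 89.8, -171.2]
contact_force: [0.1, 0.1, -1.9]
gripper_width: 0.0232
```

Run:
```python
from h import *
st();cap('wrist','w7');st();go((.472,.181,.22))
```

```text
9.12 tcp [0.4696 0.1816 0.2532] F [ 0.1  0.1 -1.9] w 0.0232 j [ 43.5   3.7 -18.9  -0.1 -67.5  25.8] tilt [-2.9e-03 -5.0e-04 -1.0e+00]
9.17 tcp [0.4694 0.1807 0.2531] F [ 0.3  0.1 -1.5] w 0.0235 j [ 43.4   3.7 -19.   -0.1 -67.5  25.9] tilt [-3.3e-03 -8.0e-04 -1.0e+00]
tool units [ 1.65 -0.06 -0.12]
tilt rv (tool, units) [-0.     0.036 -0.024] tool x [-3.3e-03 -8.0e-04 -1.0e+00]
```

View pics/w7.png

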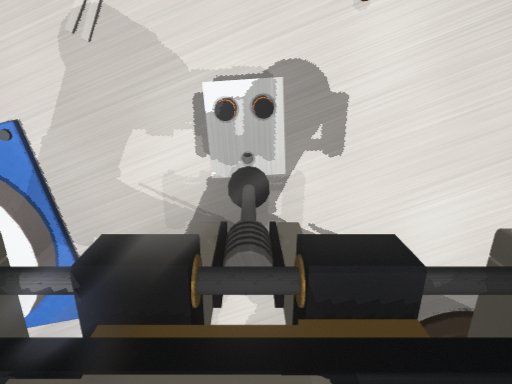

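Run:
```python
from h import *
W=load('w7');crop('w7',210,120,80,90,6,'w7c')
for n,u in (('w6',(248.7,158)),('w7',(248,158)),('w1',(283.6,182.8))):print(atz(load(n),*u,.075))
```

```text
[ 0.43590535 -0.23670848  0.075     ]
[0.47293776 0.18112951 0.075     ]
[0.47268947 0.18153531 0.075     ]
```

View pics/w7c.png

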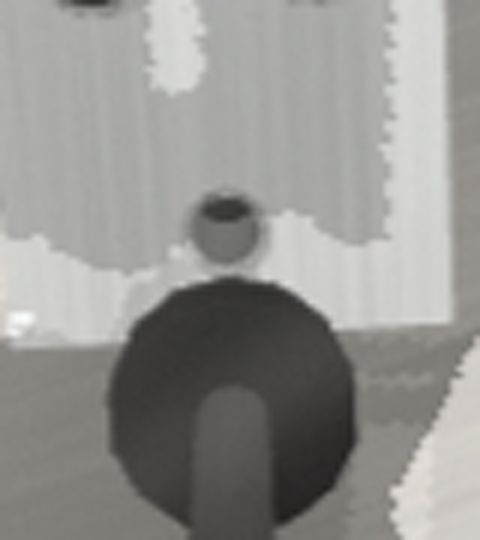

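Call:
arm_command --plan '[{"dx": 0.3, "dy": -0.1, "dz": 0.15, "wx": 0, "wy": 0.035, "wz": -0.02}, {"dx": 0.6, "dy": 0, "dz": 0.05, "wx": 0, "wy": 0, "wz": 0}, {"dx": 0.6, "dy": 0, "dz": 0.05, "wx": 0, "wy": 0, "wz": 0}, {"dx": 0.4, "dy": 0, "dz": 0, "wx": 0, "wy": 0, "wz": 0}, {"dx": 0, "dy": 0, "dz": 0, "wx": 0, "wy": 0, "wz": 0}]'

```text
time_s: 9.58
tcp_pos: [0.464, 0.1815, 0.2125]
eef_rot: [109.9, 90.0, -91.1]
contact_force: [0.5, -1.2, -1.0]
gripper_width: 0.0233
```

Run:
```python
from h import *
st();cap('side','d8');cap('scene','s8');st();go((.4728,.1812,.2))
crop('s8',260,190,100,100,4,'s8c');crop('d8',200,180,100,100,4,'d8c')
cv2.imwrite('pics/sd8.png',np.hstack([cv2.imread('pics/s8c.png'),cv2.imread('pics/d8c.png')]))
```

```text
9.58 tcp [0.464  0.1815 0.2125] F [ 0.5 -1.2 -1. ] w 0.0233 j [ 44.    4.9 -23.3   0.  -61.9  25.1] tilt [-0. -0. -1.]
9.68 tcp [0.4648 0.1819 0.2141] F [ 0.2  0.  -1.2] w 0.0234 j [ 44.    4.8 -23.1   0.  -62.   25.1] tilt [ 1.7e-03  7.0e-04 -1.0e+00]
tool units [ 0.71 -0.11 -0.39]
tilt rv (tool, units) [ 0.    -0.017  0.016] tool x [ 1.7e-03  7.0e-04 -1.0e+00]
```

View pics/sd8.png

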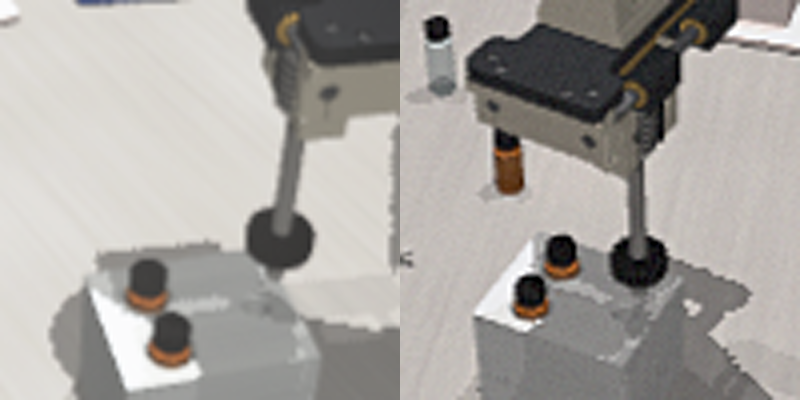

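Call:
arm_command --plan '[{"dx": 0.1, "dy": -0.1, "dz": -0.3, "wx": 0, "wy": -0.015, "wz": 0.015}, {"dx": 0.1, "dy": 0, "dz": -0.15, "wx": 0, "wy": 0, "wz": 0}, {"dx": 0.1, "dy": 0, "dz": 0, "wx": 0, "wy": 0, "wz": 0}, {"dx": 0, "dy": 0, "dz": 0, "wx": 0, "wy": 0, "wz": 0}]'

```text
time_s: 10.02
tcp_pos: [0.4763, 0.1805, 0.2097]
eef_rot: [-128.4, 89.8, 30.7]
contact_force: [0.2, -0.4, -0.1]
gripper_width: 0.0235
```

Run:
```python
from h import *
st();cap('side','d9');cap('scene','s9');st();go((.4728,.1812,.19))
crop('s9',290,210,60,80,5,'s9c');crop('d9',220,200,80,80,5,'d9c')
cv2.imwrite('pics/sd9.png',np.hstack([cv2.imread('pics/s9c.png'),cv2.imread('pics/d9c.png')]))
```

```text
10.02 tcp [0.4763 0.1805 0.2097] F [ 0.2 -0.4 -0.1] w 0.0235 j [ 42.9   6.  -22.4   0.1 -61.4  26.1] tilt [ 0.0032  0.0019 -1.    ]
10.12 tcp [0.4762 0.1806 0.21  ] F [-0.8  0.4 -1.2] w 0.0231 j [ 42.9   5.9 -22.4   0.1 -61.4  26.1] tilt [ 0.0034  0.0019 -1.    ]
tool units [1.   0.04 0.17]
tilt rv (tool, units) [ 0.    -0.031  0.038] tool x [ 0.0034  0.0019 -1.    ]
```

View pics/sd9.png

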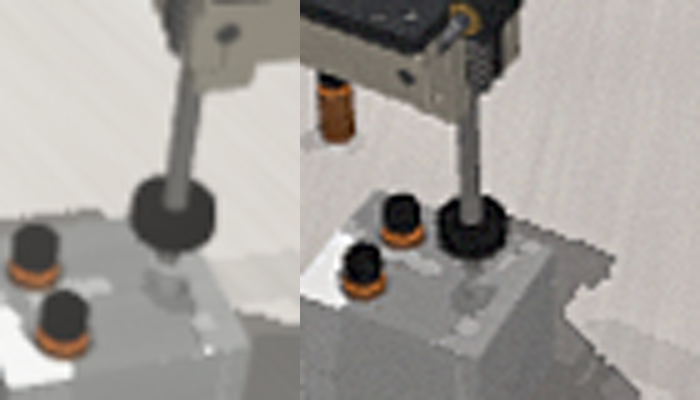

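Call:
arm_command --plan '[{"dx": 0.1, "dy": 0.03, "dz": 0.15, "wx": 0, "wy": -0.03, "wz": 0.03}, {"dx": 0.1, "dy": 0, "dz": 0, "wx": 0, "wy": 0, "wz": 0}, {"dx": 0, "dy": 0, "dz": 0, "wx": 0, "wy": 0, "wz": 0}]'

```text
time_s: 10.37
tcp_pos: [0.4729, 0.1812, 0.2059]
eef_rot: [-90.7, 90.0, 68.4]
contact_force: [-0.2, -0.4, -1.3]
gripper_width: 0.023
```

Run:
```python
from h import *
st();go((.4728,.1812,.19))
```

```text
10.37 tcp [0.4729 0.1812 0.2059] F [-0.2 -0.4 -1.3] w 0.023 j [ 43.2   6.  -22.9  -0.  -61.   25.9] tilt [ 3.e-04  8.e-04 -1.e+00]
tool units [0.79 0.   0.  ]
tilt rv (tool, units) [ 0.    -0.     0.011] tool x [ 3.e-04  8.e-04 -1.e+00]
```

Call:
arm_command --plan '[{"dx": 0.2, "dy": 0, "dz": 0, "wx": 0, "wy": 0, "wz": 0.01}, {"dx": 0.2, "dy": 0, "dz": 0, "wx": 0, "wy": 0, "wz": 0}, {"dx": 0.2, "dy": 0, "dz": 0, "wx": 0, "wy": 0, "wz": 0}]'

```text
time_s: 10.62
tcp_pos: [0.473, 0.1817, 0.1938]
eef_rot: [-123.4, 89.9, 35.7]
contact_force: [-0.5, -0.7, -1.3]
gripper_width: 0.0232
```

Run:
```python
from h import *
st();go((.4728,.1812,.18))
```

```text
10.62 tcp [0.473  0.1817 0.1938] F [-0.5 -0.7 -1.3] w 0.0232 j [ 43.3   6.6 -24.    0.  -59.4  25.9] tilt [ 0.0014  0.001  -1.    ]
tool units [0.69 0.03 0.  ]
tilt rv (tool, units) [ 0.    -0.012  0.018] tool x [ 0.0014  0.001  -1.    ]
```

Call:
arm_command --plan '[{"dx": 0.2, "dy": 0.02, "dz": 0, "wx": 0, "wy": -0.01, "wz": 0.015}, {"dx": 0.2, "dy": 0, "dz": 0, "wx": 0, "wy": 0, "wz": 0}, {"dx": 0.1, "dy": 0, "dz": 0, "wx": 0, "wy": 0, "wz": 0}]'

```text
time_s: 10.87
tcp_pos: [0.4724, 0.1811, 0.1818]
eef_rot: [53.5, 89.9, -147.4]
contact_force: [0.1, -0.4, -1.3]
gripper_width: 0.023
```

Run:
```python
from h import *
st();cap('side','d10');cap('scene','s10');st();go((.4728,.1812,.18))
crop('s10',290,210,60,80,5,'s9c');crop('d10',220,200,80,80,5,'d9c')
cv2.imwrite('pics/sd10.png',np.hstack([cv2.imread('pics/s9c.png'),cv2.imread('pics/d9c.png')]))
```

```text
10.87 tcp [0.4724 0.1811 0.1818] F [ 0.1 -0.4 -1.3] w 0.023 j [ 43.2   7.3 -24.9  -0.  -57.9  25.9] tilt [-1.1e-03 -7.0e-04 -1.0e+00]
10.97 tcp [0.4724 0.181  0.182 ] F [-0.5 -0.1 -1.4] w 0.0229 j [ 43.2   7.3 -24.9  -0.  -58.   25.9] tilt [-1.2e-03 -9.0e-04 -1.0e+00]
tool units [ 0.1  -0.01 -0.01]
tilt rv (tool, units) [-0.     0.01  -0.016] tool x [-1.2e-03 -9.0e-04 -1.0e+00]
```

View pics/sd10.png

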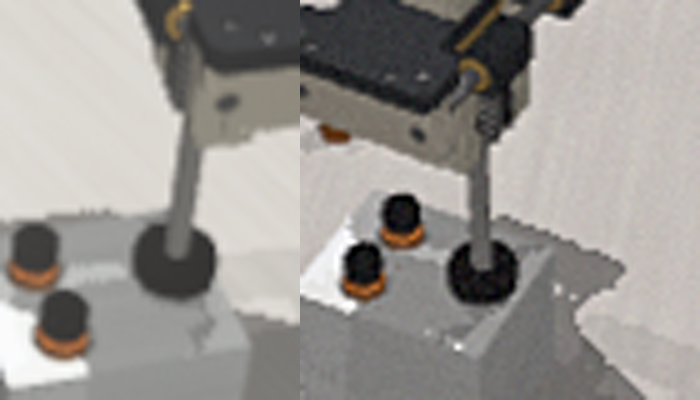

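Call:
arm_command --plan '[{"dx": 0.15, "dy": 0, "dz": 0, "wx": 0, "wy": 0.01, "wz": -0.015}, {"dx": 0.12, "dy": 0, "dz": 0, "wx": 0, "wy": 0, "wz": 0}, {"dx": 0.12, "dy": 0, "dz": 0, "wx": 0, "wy": 0, "wz": 0}, {"dx": 0.12, "dy": 0, "dz": 0, "wx": 0, "wy": 0, "wz": 0}]'

```text
time_s: 11.3
tcp_pos: [0.4732, 0.1813, 0.1723]
eef_rot: [-143.0, 89.9, 16.2]
contact_force: [-1.7, -0.9, 3.8]
gripper_width: 0.0235
```

Run:
```python
from h import *
st();go((.4728,.1812,.165))
```

```text
11.3 tcp [0.4732 0.1813 0.1723] F [-1.7 -0.9  3.8] w 0.0235 j [ 43.2   7.8 -25.7   0.1 -56.4  25.9] tilt [ 1.9e-03  6.0e-04 -1.0e+00]
tool units [0.36 0.01 0.02]
tilt rv (tool, units) [-0.    -0.02   0.015] tool x [ 1.9e-03  6.0e-04 -1.0e+00]
```

Call:
arm_command --plan '[{"dx": 0.12, "dy": 0, "dz": 0.02, "wx": 0, "wy": -0.02, "wz": 0.015}, {"dx": 0.12, "dy": 0, "dz": 0, "wx": 0, "wy": 0, "wz": 0}, {"dx": 0.1, "dy": 0, "dz": 0, "wx": 0, "wy": 0, "wz": 0}]'

```text
time_s: 11.55
tcp_pos: [0.4732, 0.1814, 0.1657]
eef_rot: [-151.5, 89.9, 7.7]
contact_force: [-1.0, -1.1, 2.9]
gripper_width: 0.0233
```

Run:
```python
from h import *
st();go((.4728,.1812,.16))
```

```text
11.55 tcp [0.4732 0.1814 0.1657] F [-1.  -1.1  2.9] w 0.0233 j [ 43.2   8.2 -26.1   0.  -55.6  25.9] tilt [ 1.e-03  1.e-04 -1.e+00]
tool units [0.29 0.01 0.01]
tilt rv (tool, units) [ 0.    -0.011  0.006] tool x [ 1.e-03  1.e-04 -1.e+00]
```

Call:
arm_command --plan '[{"dx": 0.04, "dy": 0, "dz": 0.01, "wx": 0, "wy": -0.01, "wz": 0}, {"dx": 0.04, "dy": 0, "dz": 0, "wx": 0, "wy": 0, "wz": 0}, {"dx": 0.04, "dy": 0, "dz": 0, "wx": 0, "wy": 0, "wz": 0}, {"dx": 0.04, "dy": 0, "dz": 0, "wx": 0, "wy": 0, "wz": 0}]'

```text
time_s: 11.88
tcp_pos: [0.4731, 0.1813, 0.1622]
eef_rot: [-126.6, 90.0, 32.5]
contact_force: [-1.2, -1.1, 2.4]
gripper_width: 0.0231
```

Call:
arm_command --plan '[{"dx": 0.04, "dy": 0, "dz": 0, "wx": 0, "wy": 0, "wz": 0}, {"dx": 0.04, "dy": 0, "dz": 0, "wx": 0, "wy": 0, "wz": 0}]'

```text
time_s: 12.05
tcp_pos: [0.4733, 0.1813, 0.1608]
eef_rot: [-139.7, 90.0, 19.5]
contact_force: [-2.2, -0.6, 10.5]
gripper_width: 0.0234
```

Run:
```python
from h import *
st();go((.4728,.1812,.16))
```

```text
12.05 tcp [0.4733 0.1813 0.1608] F [-2.2 -0.6 10.5] w 0.0234 j [ 43.2   8.5 -26.5   0.  -54.9  26. ] tilt [ 8.e-04  3.e-04 -1.e+00]
tool units [0.04 0.01 0.02]
tilt rv (tool, units) [ 0.    -0.008  0.007] tool x [ 8.e-04  3.e-04 -1.e+00]
```

Call:
arm_command --plan '[{"dx": 0.02, "dy": 0, "dz": 0, "wx": 0, "wy": 0, "wz": 0}]'

```text
time_s: 12.13
tcp_pos: [0.4735, 0.1814, 0.1608]
eef_rot: [-148.9, 89.9, 10.3]
contact_force: [-3.2, -1.7, 8.1]
gripper_width: 0.0234
```

Run:
```python
from h import *
st();cap('side','d11');cap('scene','s11');st();go((.4728,.1812,.16))
crop('s11',290,210,60,80,5,'s9c');crop('d11',220,200,80,80,5,'d9c')
cv2.imwrite('pics/sd11.png',np.hstack([cv2.imread('pics/s9c.png'),cv2.imread('pics/d9c.png')]))
```

```text
12.13 tcp [0.4735 0.1814 0.1608] F [-3.2 -1.7  8.1] w 0.0234 j [ 43.2   8.5 -26.5   0.1 -54.9  26. ] tilt [ 1.3e-03  2.0e-04 -1.0e+00]
12.23 tcp [0.4735 0.1814 0.1608] F [-1.9 -1.2  6.5] w 0.0233 j [ 43.2   8.5 -26.5   0.  -54.9  26. ] tilt [ 1.3e-03  3.0e-04 -1.0e+00]
tool units [0.04 0.02 0.03]
tilt rv (tool, units) [-0.    -0.014  0.01 ] tool x [ 1.3e-03  3.0e-04 -1.0e+00]
```

View pics/sd11.png

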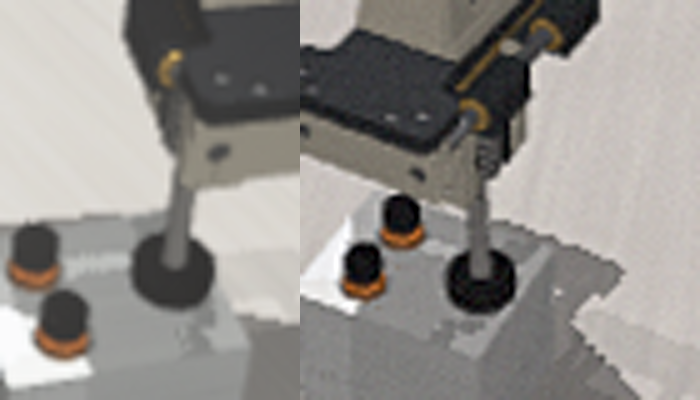

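Call:
arm_command --plan '[{"dx": 0.04, "dy": 0, "dz": 0.02, "wx": 0, "wy": -0.01, "wz": 0.01}, {"dx": 0.04, "dy": 0, "dz": 0, "wx": 0, "wy": 0, "wz": 0}]'

```text
time_s: 12.4
tcp_pos: [0.4737, 0.1814, 0.1608]
eef_rot: [-170.9, 89.9, -11.6]
contact_force: [-3.6, -2.3, 10.7]
gripper_width: 0.023
```

Run:
```python
from h import *
st()
```

```text
12.4 tcp [0.4737 0.1814 0.1608] F [-3.6 -2.3 10.7] w 0.023 j [ 43.2   8.5 -26.5   0.1 -54.9  25.9] tilt [ 1.8e-03 -4.0e-04 -1.0e+00]
```

Call:
arm_command --plan '[{"dx": -0.02, "dy": 0.02, "dz": 0.05, "wx": 0, "wy": -0.02, "wz": 0}, {"dx": 0.02, "dy": 0, "dz": 0.03, "wx": 0, "wy": 0, "wz": 0}, {"dx": 0.05, "dy": 0, "dz": 0, "wx": 0, "wy": 0, "wz": 0}, {"dx": 0.06, "dy": 0, "dz": 0, "wx": 0, "wy": 0, "wz": 0}]'

```text
time_s: 12.73
tcp_pos: [0.4733, 0.1819, 0.1604]
eef_rot: [-149.7, 89.8, 9.6]
contact_force: [-3.7, -2.8, 16.2]
gripper_width: 0.0229
```

Run:
```python
from h import *
st();go((.4728,.1812,.1608))
```

```text
12.73 tcp [0.4733 0.1819 0.1604] F [-3.7 -2.8 16.2] w 0.0229 j [ 43.3   8.5 -26.7   0.1 -54.7  25.9] tilt [ 3.4e-03  6.0e-04 -1.0e+00]
tool units [-0.02  0.04  0.01]
tilt rv (tool, units) [ 0.    -0.037  0.022] tool x [ 3.4e-03  6.0e-04 -1.0e+00]
```

Call:
arm_command --plan '[{"dx": -0.1, "dy": 0.02, "dz": 0, "wx": 0, "wy": -0.03, "wz": 0.02}, {"dx": -0.2, "dy": 0, "dz": 0, "wx": 0, "wy": 0, "wz": 0}, {"dx": -0.3, "dy": 0, "dz": 0, "wx": 0, "wy": 0, "wz": 0}, {"dx": -0.3, "dy": 0, "dz": 0, "wx": 0, "wy": 0, "wz": 0}]'

```text
time_s: 13.07
tcp_pos: [0.4722, 0.1813, 0.1774]
eef_rot: [47.8, 89.9, -152.9]
contact_force: [-0.1, 0.4, -1.0]
gripper_width: 0.0233
```

Run:
```python
from h import *
st();go((.4728,.1812,.1608),(.4728,.1812,.26))
```

```text
13.07 tcp [0.4722 0.1813 0.1774] F [-0.1  0.4 -1. ] w 0.0233 j [ 43.3   7.5 -25.2  -0.  -57.4  26. ] tilt [-0.0021 -0.0011 -1.    ]
tool units [ 0.83 -0.01 -0.03]
tool units [-4.96  0.01  0.01]
tilt rv (tool, units) [ 0.     0.02  -0.022] tool x [-0.0021 -0.0011 -1.    ]
```

Call:
arm_command --plan '[{"dx": -0.4, "dy": 0, "dz": -0.02, "wx": 0, "wy": 0.02, "wz": -0.02}, {"dx": -0.5, "dy": 0, "dz": -0.02, "wx": 0, "wy": 0.01, "wz": 0}, {"dx": -0.6, "dy": 0, "dz": -0.02, "wx": 0, "wy": 0.01, "wz": 0}, {"dx": -0.8, "dy": 0, "dz": 0, "wx": 0, "wy": 0.01, "wz": 0}, {"dx": -0.8, "dy": 0, "dz": 0, "wx": 0, "wy": 0, "wz": 0}, {"dx": -0.6, "dy": 0, "dz": 0, "wx": 0, "wy": 0, "wz": 0}]'

```text
time_s: 13.57
tcp_pos: [0.4724, 0.1804, 0.2565]
eef_rot: [123.3, 89.9, -77.4]
contact_force: [0.2, 0.4, -1.0]
gripper_width: 0.0231
```

Run:
```python
from h import *
st();cap('wrist','w12');cap('side','d12');cap('scene','s12');go((.46,0,.26),(.44,-.2,.26))
crop('s12',280,180,80,100,5,'s9c');crop('d12',220,180,80,100,5,'d9c')
cv2.imwrite('pics/sd12.png',np.hstack([cv2.imread('pics/s9c.png'),cv2.imread('pics/d9c.png')]))
```

```text
13.57 tcp [0.4724 0.1804 0.2565] F [ 0.2  0.4 -1. ] w 0.0231 j [ 43.3   3.7 -18.6   0.1 -67.8  25.9] tilt [ 5.0e-04 -2.2e-03 -1.0e+00]
tool units [-0.2   8.67 -2.61]
tool units [ 0.01  9.71 -2.61]
tilt rv (tool, units) [ 0.    -0.021 -0.005] tool x [ 0.0014 -0.001  -1.    ]
```

View pics/sd12.png

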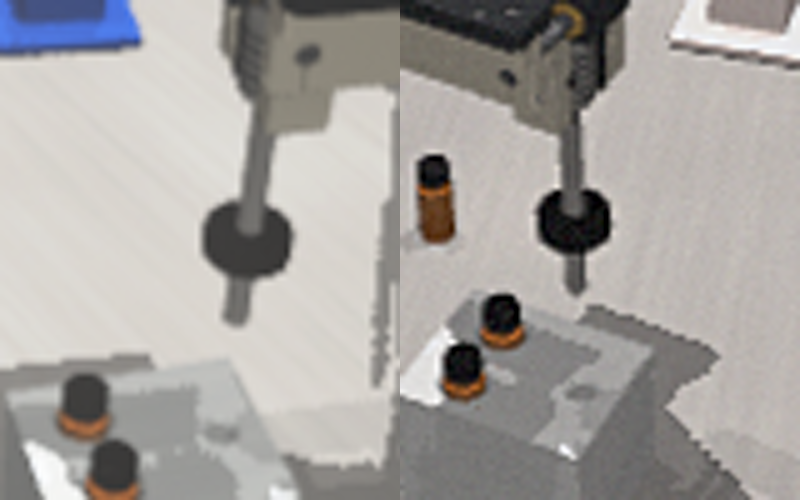

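View pics/w12.png

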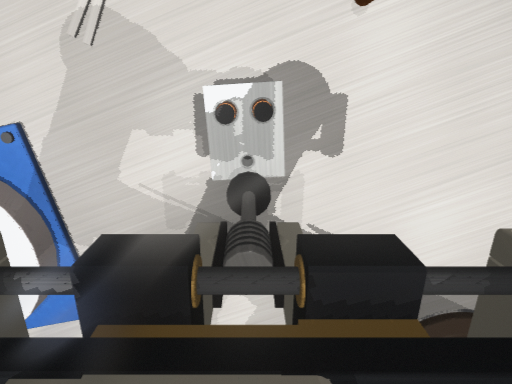

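Run:
```python
from h import *
def proj(W,X):
    c=W['R']@X+W['t'];return W['f']*c[0]/c[2]+W['cx'],W['f']*c[1]/c[2]+W['cy']
tcp=np.array([.4724,.1804,.2565]);tip=tcp-[0,0,.1215]
for n,o in(('s12',(280,180)),('d12',(220,180))):
    W=load(n)
    for h in (0,.0357,.0477,.112): u=proj(W,tip+[0,0,h]); print(n,h,np.round((np.array(u)-o)*5))
```

```text
s12 0 [235. 322.]
s12 0.0357 [245. 253.]
s12 0.0477 [248. 229.]
s12 0.112 [268.  92.]
d12 0 [176. 293.]
d12 0.0357 [174. 234.]
d12 0.0477 [173. 213.]
d12 0.112 [169.  98.]
```

Call:
arm_command --plan '[{"dx": 0, "dy": 0.7, "dz": -0.2, "wx": 0, "wy": -0.02, "wz": 0}, {"dx": 0, "dy": 1, "dz": -0.28, "wx": 0, "wy": 0, "wz": 0}, {"dx": 0, "dy": 1, "dz": -0.28, "wx": 0, "wy": 0, "wz": 0}, {"dx": 0, "dy": 1, "dz": -0.28, "wx": 0, "wy": 0, "wz": 0}, {"dx": 0, "dy": 1, "dz": -0.28, "wx": 0, "wy": 0, "wz": 0}, {"dx": 0, "dy": 1, "dz": -0.28, "wx": 0, "wy": 0, "wz": 0}, {"dx": 0, "dy": 1, "dz": -0.28, "wx": 0, "wy": 0, "wz": 0}, {"dx": 0, "dy": 1, "dz": -0.28, "wx": 0, "wy": 0, "wz": 0}, {"dx": 0, "dy": 1, "dz": -0.28, "wx": 0, "wy": 0, "wz": 0}, {"dx": 0, "dy": 1, "dz": -0.28, "wx": 0, "wy": 0, "wz": 0}, {"dx": 0, "dy": 1, "dz": -0.28, "wx": 0, "wy": 0, "wz": 0}, {"dx": 0, "dy": 1, "dz": -0.28, "wx": 0, "wy": 0, "wz": 0}, {"dx": 0, "dy": 1, "dz": -0.28, "wx": 0, "wy": 0, "wz": 0}, {"dx": 0, "dy": 1, "dz": -0.28, "wx": 0, "wy": 0, "wz": 0}]'

```text
time_s: 14.88
tcp_pos: [0.4357, -0.1191, 0.246]
eef_rot: [32.5, 88.9, -168.0]
contact_force: [0.7, -0.9, -0.6]
gripper_width: 0.0229
```

Run:
```python
from h import *
st();go((.436,-.2365,.25))
```

```text
14.88 tcp [ 0.4357 -0.1191  0.246 ] F [ 0.7 -0.9 -0.6] w 0.0229 j [  9.9  -0.8 -24.6   0.  -67.2  59.6] tilt [-0.0189 -0.004  -0.9998]
tool units [-0.18  5.5  -2.07]
tilt rv (tool, units) [ 0.     0.203 -0.13 ] tool x [-0.0189 -0.004  -0.9998]
```

Call:
arm_command --plan '[{"dx": -0.1, "dy": 1, "dz": -0.35, "wx": 0, "wy": 0.2, "wz": -0.13}, {"dx": -0.1, "dy": 1, "dz": -0.35, "wx": 0, "wy": 0, "wz": 0}, {"dx": 0, "dy": 1, "dz": -0.35, "wx": 0, "wy": 0, "wz": 0}, {"dx": 0, "dy": 1, "dz": -0.35, "wx": 0, "wy": 0, "wz": 0}, {"dx": 0, "dy": 0.8, "dz": -0.3, "wx": 0, "wy": 0, "wz": 0}, {"dx": 0, "dy": 0.3, "dz": -0.2, "wx": 0, "wy": 0, "wz": 0}, {"dx": 0, "dy": 0, "dz": 0, "wx": 0, "wy": 0, "wz": 0}]'

```text
time_s: 15.47
tcp_pos: [0.4271, -0.2378, 0.2444]
eef_rot: [8.5, 89.4, 167.7]
contact_force: [0.6, -0.4, -1.5]
gripper_width: 0.0236
```

Run:
```python
from h import *
st();go((.436,-.2365,.23))
```

```text
15.47 tcp [ 0.4271 -0.2378  0.2444] F [ 0.6 -0.4 -1.5] w 0.0236 j [ -6.1   2.9 -21.1  -0.1 -66.7  75.3] tilt [-0.0102  0.0022 -0.9999]
tool units [ 0.72 -0.22 -0.4 ]
tilt rv (tool, units) [-0.     0.129 -0.019] tool x [-0.0102  0.0022 -0.9999]
```

Call:
arm_command --plan '[{"dx": 0.3, "dy": -0.2, "dz": -0.3, "wx": 0, "wy": 0.12, "wz": -0.02}, {"dx": 0.4, "dy": 0, "dz": -0.05, "wx": 0, "wy": 0, "wz": 0}, {"dx": 0.4, "dy": 0, "dz": 0, "wx": 0, "wy": 0, "wz": 0}, {"dx": 0.2, "dy": 0, "dz": 0, "wx": 0, "wy": 0, "wz": 0}, {"dx": 0, "dy": 0, "dz": 0, "wx": 0, "wy": 0, "wz": 0}]'

```text
time_s: 15.88
tcp_pos: [0.4344, -0.2342, 0.2138]
eef_rot: [-15.8, 89.8, 143.4]
contact_force: [0.8, 0.2, -1.4]
gripper_width: 0.0236
```

Run:
```python
from h import *
st();go((.436,-.2365,.203))
```

```text
15.88 tcp [ 0.4344 -0.2342  0.2138] F [ 0.8  0.2 -1.4] w 0.0236 j [ -5.5   4.4 -23.5  -0.1 -62.2  74.8] tilt [-0.0023  0.0017 -1.    ]
tool units [ 0.54  0.08 -0.12]
tilt rv (tool, units) [0.    0.035 0.01 ] tool x [-0.0023  0.0017 -1.    ]
```

Call:
arm_command --plan '[{"dx": 0.15, "dy": 0.08, "dz": -0.12, "wx": 0, "wy": 0.03, "wz": 0.01}, {"dx": 0.15, "dy": 0, "dz": 0, "wx": 0, "wy": 0, "wz": 0}, {"dx": 0.1, "dy": 0, "dz": 0, "wx": 0, "wy": 0, "wz": 0}, {"dx": 0, "dy": 0, "dz": 0, "wx": 0, "wy": 0, "wz": 0}]'

```text
time_s: 16.22
tcp_pos: [0.4364, -0.2355, 0.2047]
eef_rot: [21.6, 90.0, -179.0]
contact_force: [0.8, 0.5, -0.9]
gripper_width: 0.0231
```

Run:
```python
from h import *
st();cap('wrist','w13');cap('side','d13');cap('scene','s13');st();go((.436,-.2365,.195))
crop('s13',210,110,80,100,5,'s9c');crop('d13',250,100,80,100,5,'d9c')
cv2.imwrite('pics/sd13.png',np.hstack([cv2.imread('pics/s9c.png'),cv2.imread('pics/d9c.png')]))
```

```text
16.22 tcp [ 0.4364 -0.2355  0.2047] F [ 0.8  0.5 -0.9] w 0.0231 j [ -5.6   5.1 -24.2   0.  -60.8  74.9] tilt [-8.e-04 -0.e+00 -1.e+00]
16.37 tcp [ 0.4366 -0.2357  0.2052] F [ 0.   0.2 -1.4] w 0.0231 j [ -5.6   5.  -24.1   0.  -60.9  74.9] tilt [-1.e-04 -3.e-04 -1.e+00]
tool units [0.51 0.05 0.02]
tilt rv (tool, units) [ 0.     0.    -0.004] tool x [-1.e-04 -3.e-04 -1.e+00]
```

View pics/sd13.png

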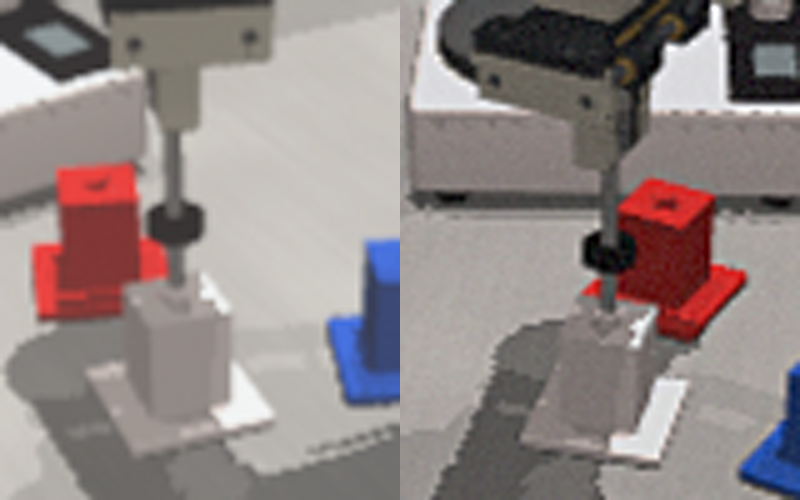

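Aligned over the white stand's bore (rod tip at about (176,285) left, (606,312) right). Now to lower.

Call:
arm_command --plan '[{"dx": 0.2, "dy": 0.05, "dz": 0.02, "wx": 0, "wy": 0, "wz": 0}, {"dx": 0.2, "dy": 0, "dz": 0, "wx": 0, "wy": 0, "wz": 0}, {"dx": 0.2, "dy": 0, "dz": 0, "wx": 0, "wy": 0, "wz": 0}, {"dx": 0.1, "dy": 0, "dz": 0, "wx": 0, "wy": 0, "wz": 0}]'

```text
time_s: 16.7
tcp_pos: [0.4364, -0.2368, 0.1911]
eef_rot: [-173.9, 89.9, -14.6]
contact_force: [-0.3, -0.4, -1.8]
gripper_width: 0.0233
```

Run:
```python
from h import *
st();go((.436,-.2365,.168))
```

```text
16.7 tcp [ 0.4364 -0.2368  0.1911] F [-0.3 -0.4 -1.8] w 0.0233 j [ -5.7   5.7 -25.4   0.  -58.8  75.1] tilt [ 2.4e-03 -6.0e-04 -1.0e+00]
tool units [ 1.16 -0.01  0.03]
tilt rv (tool, units) [ 0.    -0.03   0.003] tool x [ 2.4e-03 -6.0e-04 -1.0e+00]
```

Call:
arm_command --plan '[{"dx": 0.2, "dy": 0, "dz": 0.03, "wx": 0, "wy": -0.03, "wz": 0}, {"dx": 0.2, "dy": 0, "dz": 0, "wx": 0, "wy": 0, "wz": 0}, {"dx": 0.2, "dy": 0, "dz": 0, "wx": 0, "wy": 0, "wz": 0}, {"dx": 0.2, "dy": 0, "dz": 0, "wx": 0, "wy": 0, "wz": 0}, {"dx": 0.1, "dy": 0, "dz": 0, "wx": 0, "wy": 0, "wz": 0}]'

```text
time_s: 17.12
tcp_pos: [0.4354, -0.2366, 0.1707]
eef_rot: [-6.8, 89.9, 152.5]
contact_force: [0.3, 0.5, -1.1]
gripper_width: 0.0231
```

Run:
```python
from h import *
st();go((.436,-.2365,.1625))
```

```text
17.12 tcp [ 0.4354 -0.2366  0.1707] F [ 0.3  0.5 -1.1] w 0.0231 j [ -5.8   6.9 -26.9  -0.  -56.2  75.1] tilt [-1.e-03  5.e-04 -1.e+00]
tool units [ 0.41 -0.02 -0.03]
tilt rv (tool, units) [-0.     0.014  0.002] tool x [-1.e-03  5.e-04 -1.e+00]
```

Call:
arm_command --plan '[{"dx": 0.1, "dy": 0, "dz": -0.03, "wx": 0, "wy": 0.01, "wz": 0}, {"dx": 0.1, "dy": 0, "dz": 0, "wx": 0, "wy": 0, "wz": 0}, {"dx": 0.1, "dy": 0, "dz": 0, "wx": 0, "wy": 0, "wz": 0}, {"dx": 0.06, "dy": 0, "dz": 0, "wx": 0, "wy": 0, "wz": 0}]'

```text
time_s: 17.45
tcp_pos: [0.436, -0.2368, 0.1623]
eef_rot: [6.4, 90.0, 165.7]
contact_force: [-0.4, -0.9, -1.5]
gripper_width: 0.0233
```

Run:
```python
from h import *
st();go((.436,-.2365,.1612))
```

```text
17.45 tcp [ 0.436  -0.2368  0.1623] F [-0.4 -0.9 -1.5] w 0.0233 j [ -5.8   7.5 -27.5  -0.  -55.   75.1] tilt [-8.e-04  2.e-04 -1.e+00]
tool units [ 0.05 -0.02  0.01]
tilt rv (tool, units) [ 0.     0.01  -0.001] tool x [-8.e-04  2.e-04 -1.e+00]
```

Call:
arm_command --plan '[{"dx": 0.025, "dy": 0, "dz": 0, "wx": 0, "wy": 0.01, "wz": 0}, {"dx": 0.015, "dy": 0, "dz": 0, "wx": 0, "wy": 0, "wz": 0}]'

```text
time_s: 17.62
tcp_pos: [0.436, -0.2368, 0.1612]
eef_rot: [44.0, 90.0, -156.7]
contact_force: [-0.6, -0.1, -1.3]
gripper_width: 0.0231
```

Run:
```python
from h import *
st();cap('side','d14');cap('scene','s14');cap('wrist','w14');st()
crop('s14',210,110,80,100,5,'s9c');crop('d14',250,100,80,100,5,'d9c')
cv2.imwrite('pics/sd14.png',np.hstack([cv2.imread('pics/s9c.png'),cv2.imread('pics/d9c.png')]))
```

```text
17.62 tcp [ 0.436  -0.2368  0.1612] F [-0.6 -0.1 -1.3] w 0.0231 j [ -5.8   7.5 -27.7   0.  -54.8  75.1] tilt [-2.e-04 -1.e-04 -1.e+00]
17.77 tcp [ 0.436  -0.2369  0.1614] F [ 1.  -0.2 -1. ] w 0.0233 j [ -5.8   7.5 -27.6   0.  -54.9  75.1] tilt [-0.e+00 -1.e-04 -1.e+00]
```

View pics/sd14.png

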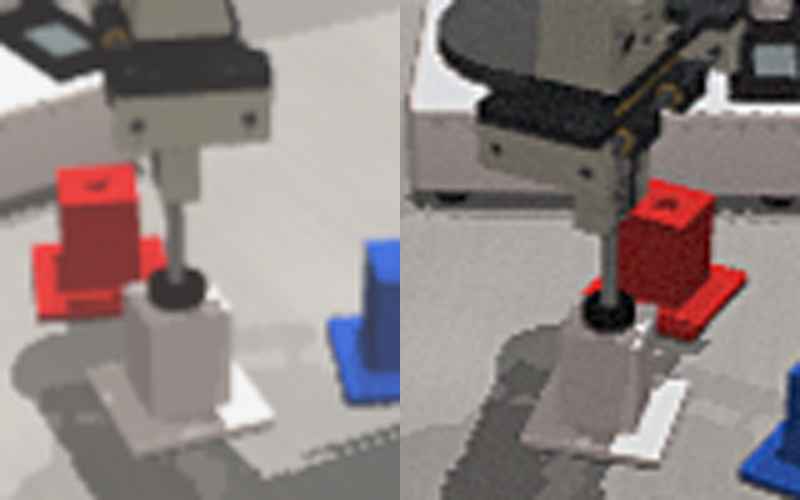

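Call:
arm_command --plan '[{"dx": 0.025, "dy": 0, "dz": 0, "wx": 0, "wy": 0, "wz": 0}, {"dx": 0.015, "dy": 0, "dz": 0, "wx": 0, "wy": 0, "wz": 0}]'

```text
time_s: 17.93
tcp_pos: [0.4362, -0.2369, 0.1609]
eef_rot: [174.4, 90.0, -26.3]
contact_force: [0.5, 0.5, -0.8]
gripper_width: 0.0232
```

Run:
```python
from h import *
st()
```

```text
17.93 tcp [ 0.4362 -0.2369  0.1609] F [ 0.5  0.5 -0.8] w 0.0232 j [ -5.8   7.5 -27.7   0.  -54.7  75.1] tilt [ 5.e-04 -3.e-04 -1.e+00]
```

Call:
arm_command --plan '[{"dx": 0.025, "dy": 0, "dz": 0, "wx": 0, "wy": 0, "wz": 0}]'

```text
time_s: 18.02
tcp_pos: [0.4363, -0.2369, 0.1605]
eef_rot: [-178.5, 89.9, -19.2]
contact_force: [0.8, 0.7, -1.3]
gripper_width: 0.0232
```

Run:
```python
from h import *
st()
```

```text
18.02 tcp [ 0.4363 -0.2369  0.1605] F [ 0.8  0.7 -1.3] w 0.0232 j [ -5.8   7.6 -27.7   0.  -54.7  75.1] tilt [ 9.e-04 -3.e-04 -1.e+00]
```

Call:
arm_command --plan '[{"dx": 0.02, "dy": 0, "dz": 0.01, "wx": 0, "wy": -0.01, "wz": 0}]'

```text
time_s: 18.1
tcp_pos: [0.4364, -0.237, 0.1604]
eef_rot: [174.0, 89.9, -26.6]
contact_force: [0.0, 0.1, 2.4]
gripper_width: 0.0233
```

Run:
```python
from h import *
st()
```

```text
18.1 tcp [ 0.4364 -0.237   0.1604] F [0.  0.1 2.4] w 0.0233 j [ -5.8   7.6 -27.7   0.  -54.7  75.1] tilt [ 8.e-04 -4.e-04 -1.e+00]
```

Call:
arm_command --plan '[{"dx": -0.01, "dy": 0, "dz": 0, "wx": 0, "wy": 0, "wz": 0}, {"dx": 0, "dy": 0, "dz": 0, "wx": 0, "wy": 0, "wz": 0}, {"dx": 0, "dy": 0, "dz": 0, "wx": 0, "wy": 0, "wz": 0}, {"dx": 0, "dy": 0, "dz": 0, "wx": 0, "wy": 0, "wz": 0}, {"dx": 0, "dy": 0, "dz": 0, "wx": 0, "wy": 0, "wz": 0}]' --fingers -0.2

```text
time_s: 18.52
tcp_pos: [0.4369, -0.2371, 0.1611]
eef_rot: [179.5, 89.9, -21.2]
contact_force: [-0.7, 0.5, -0.4]
gripper_width: 0.0495
```

Run:
```python
from h import *
st();cap('wrist','w15')
```

```text
18.52 tcp [ 0.4369 -0.2371  0.1611] F [-0.7  0.5 -0.4] w 0.0495 j [ -5.8   7.5 -27.7   0.  -54.7  75.1] tilt [ 1.8e-03 -7.0e-04 -1.0e+00]
```

View pics/w15.png

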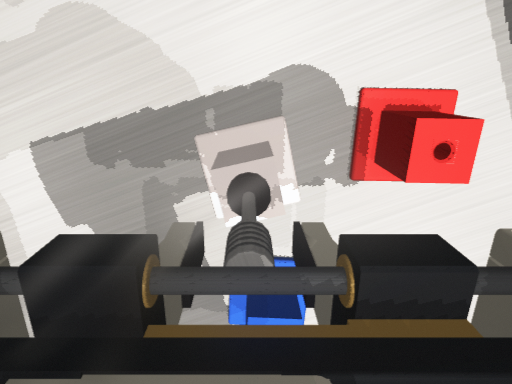

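Call:
arm_command --plan '[{"dx": -0.2, "dy": 0, "dz": 0, "wx": 0, "wy": 0, "wz": 0}, {"dx": -0.5, "dy": 0, "dz": 0, "wx": 0, "wy": 0, "wz": 0}, {"dx": -0.5, "dy": 0, "dz": 0, "wx": 0, "wy": 0, "wz": 0}, {"dx": -0.8, "dy": 0, "dz": 0, "wx": 0, "wy": 0, "wz": 0}, {"dx": -0.8, "dy": 0, "dz": 0, "wx": 0, "wy": 0, "wz": 0}, {"dx": -0.8, "dy": 0, "dz": 0, "wx": 0, "wy": 0, "wz": 0}, {"dx": -0.8, "dy": 0, "dz": 0, "wx": 0, "wy": 0, "wz": 0}, {"dx": -0.8, "dy": 0, "dz": 0, "wx": 0, "wy": 0, "wz": 0}, {"dx": 0, "dy": 0, "dz": 0, "wx": 0, "wy": 0, "wz": 0}]' --fingers -1

```text
time_s: 19.32
tcp_pos: [0.436, -0.2375, 0.2756]
eef_rot: [154.1, 89.8, -46.5]
contact_force: [1.2, 0.2, 0.6]
gripper_width: 0.0875
```

Run:
```python
from h import *
st();cap('wrist','w16');cap('side','d16');cap('scene','s16');st()
crop('s16',210,110,80,100,5,'s9c');crop('d16',250,100,80,100,5,'d9c')
cv2.imwrite('pics/sd16.png',np.hstack([cv2.imread('pics/s9c.png'),cv2.imread('pics/d9c.png')]))
def proj(W,X):
    c=W['R']@X+W['t'];return W['f']*c[0]/c[2]+W['cx'],W['f']*c[1]/c[2]+W['cy']
for n,o in(('s16',(210,110)),('d16',(250,100))):
    for h in (.075,.087,.075-.0361+.147): print(n,h,np.round((np.array(proj(load(n),np.array([.436,-.2367,h])))-o)*5))
```

```text
19.32 tcp [ 0.436  -0.2375  0.2756] F [1.2 0.2 0.6] w 0.0875 j [ -5.8   2.  -17.9   0.1 -70.   75.1] tilt [ 0.0019 -0.002  -1.    ]
19.47 tcp [ 0.4346 -0.2367  0.2716] F [ 0.1 -0.1  0.5] w 0.0875 j [ -5.8   2.1 -18.2   0.  -69.8  75.1] tilt [-2.7e-03  1.0e-04 -1.0e+00]
s16 0.075 [174. 299.]
s16 0.087 [173. 281.]
s16 0.18589999999999998 [170. 126.]
d16 0.075 [205. 319.]
d16 0.087 [205. 302.]
d16 0.18589999999999998 [208. 160.]
```

View pics/sd16.png

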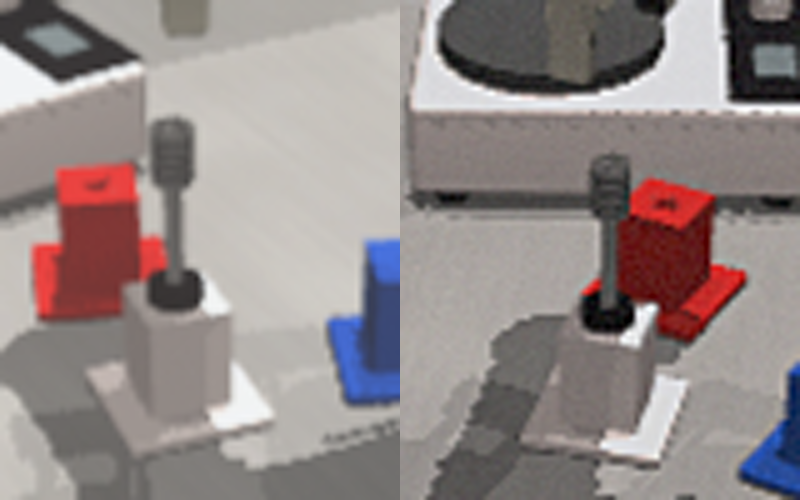

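View pics/s16.png

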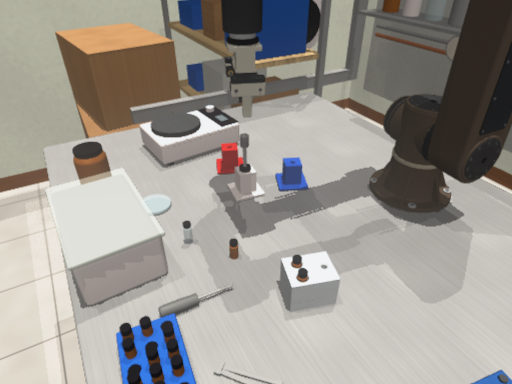

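```bash
python3 -c "
from plant import r
print(r.close_job())"
```

```text
the job is handed in; nothing more can be done
None
```

The well measures about 36 mm deep. The gauge is back in the white stand, upright and resting on its collar, and I handed the job in at about 19.5 s.

- **Measurement:** I pushed the rod down until it met a firm stop. It held still at about 12 N total, then gave 0.4 mm more at about 17 N (the peak reading). That total includes about 4–5 N of collar friction, so the pad took about 13 N, under its 25 N limit. There was up to about 4 N of sideways force while the rod was bottomed, and none once it was lifted.
- **Depth:** At the firmest push the mark works out at 36.1 mm, which includes roughly 0.5 mm of pad compression.
- **Mark kept:** Back in the stand, the collar touched at the same tool height (0.1604 m) as when the rod was bottomed. The contact force was about 3.7 N, just under the roughly 4 N that would move the collar. After release, the head and collar appeared where a 36.1 mm mark predicts in both fixed cameras, to within about 1 mm.
- **Surroundings:** The last scene picture shows the vials, the other small things and the red and blue look-alike stands where they began. I compared them by eye only.

No check failed or disagreed, but all my checks were my own; the system gave no verdict.

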